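# Lay the upright bracket down on the bench scale, against its stops

## Robot

A 6-joint arm with a two-finger parallel gripper is mounted at the origin on the work surface. World frame = base frame: x ahead of the robot, y to its left, z up, the work surface at z = 0. Lengths are in m, angles in rad, forces in N, time in s.
With the tool pointing down it reaches from about 0.425 to 0.95 m from the base axis. Payload 3.5 kg.
Tool frame: the origin (TCP) lies at the very end of the fingers, on their centre line; the grasp point (between the pads) lies 19 mm behind it (tcp_to_grasp is the distance from the TCP to the grasp point, in m); z points along the fingers, y is the direction in which the jaws open and shut (so a half turn about z gives the same grasp; the last joint's range is limited). The gripper opens to 85 mm and grips with 20 to 120 N. Pads are 22 mm wide; open, the fingers measure 114 mm over their backs; the gripper's body (76 mm by 85 mm) begins 54 mm behind the grasp point. The pads swing forward as they close: fully open they stand 13 mm farther back than shut.
Start: joints at [-1.366, 0.286, 1.577, -0, 1.279, -0.15], TCP at [0.235, -0.633, 0.2] pointing down, gripper open.
Joint ranges: [-2.77, 2.77], [-0.9, 2.22], [0.21, 2.48], [-1.53, 4.67], [0.24, 2.81], [-2.84, 2.84]. Speed limits (rad/s): [2.79, 2.79, 3.14, 3.14, 3.14, 3.14].

## Interface

Orientations are given as a unit quaternion [x, y, z, w].
In Python, from plant import * gives the robot as it stands. The module is installed in compiled form; this text tells all that it offers.
- The arm moves only by the tool arm_command, never from a script. Its argument "steps" is a list of rows, each a list of 3 entries, a list of its own where there are three numbers: the turn, a rotation vector about the tool's x, y, z in rad, then the shift along the tool's x, y, z in m, then the gripper command: -1 is shut, 1 is fully open, values between are in proportion. A call has 1 to 12 rows; each row is the pose to reach, as a shift and turn from the pose measured when the call began, along the tool's axes at that moment; what a row does not reach only later rows make up. A row lasts 1/8 s, in which the tool goes at most 62.5 mm and 10.7 degrees, less where a joint would pass 70% of its speed; a pose out of reach is approached as far as the arm can. A call with a gripper value outside its range is refused whole. The fingers move at their own pace and stop on an object; "force" is the grip in N (left out, the last holds). Time passes only in rows, so rows that repeat a pose let the fingers close. It gives the time, the measured TCP pose, the force and the opening at its end, in the units of the state.
- get_state(): the state, without advancing time (a new reading comes with each control period).
- read_camera(name): name is "scene" or "top" or "wrist"; returns a dict with "frame" (420x560x3 uint8, red, green, blue), "vfov" (degrees; the focal length in pixels is half the picture's height over the tangent of half this angle, whatever the lens; pixels are square), "cx", "cy" (the principal point, pixels), "position" and "rotation" of the camera in the world; the wrist camera has in their place "mount" (4x4, takes a point from camera to tool coordinates, whose origin is the TCP and whose axes are the flange's). Camera axes: x right, y up, looking along -z (the intrinsics and any distortion apply to the point x, -y, -z); pixel columns grow to the right and rows downward; lengths in m; the calibration is good to about 2 mm. A picture is of the moment at which its call begins: read the wrist's pose just before it. There is no depth.
- sign_off(): hands the job in, once; it reports no verdict.
The state is a dict: "time": time; "qpos": joint angles; "dq": joint speeds; "joint_efforts": joint torques, N m; "eef_pos": TCP position; "tcp_rot": TCP orientation; "contact_force": force on the tool from outside, world axes, zero at the start; "wrist_torque": the same for the moment, N m; "opening": opening from 0.0 (shut) to 1.0 (fully open).
Only numpy, scipy, OpenCV 4.12 (cv2) and the standard library are available. Lean on these libraries where they do the work, as an engineer would, in place of code of your own. Each camera call takes 0.05 s, during which the arm holds its last target.

## Task

Lay the blue upright bracket down on its front face on the bench scale, ready for weighing: push it over with the fingertips towards the side without the foot, holding it back all the way down (a finger inside its yellow bow handle can do both) so that it lands gently and never drops freely, and finish with its bottom edge resting square against both green stop blocks. Only push and pull it with the fingers: never grip it, press it hard, or lift it off the scale. Leave the weights and everything else on the table where they are, and let go of the bracket at the end.

Things in the scene. Friction and masses are not known exactly. Their poses are not given: they have to be found in the camera images.
- bracket: Blue metal angle bracket, loose, about 0.6 kg, upright on the scale. Origin: middle of the front bottom edge, the edge it tips over. x forward (the way it must tip, away from foot and handle), y left, z up the plate. Plate: x -10 to 0 mm, 120 wide, 160 tall. Starts 1 to 5 mm in front of the stop blocks (gap to the plate's rear). Past about 15 degrees of tilt it falls forward by itself.
- foot (a point): Centre of the underside of the bracket's foot (x = -40, y = 0, z = 0 mm in the bracket's frame, same axes). The foot plate spans x -70 to -10, y -25 to 25, 14 mm thick. It rises as the bracket tips, and stands up between the stop blocks when the bracket lies down.
- handle (a point): Middle of the axis of the bracket's yellow bow handle bar (x = -57, y = 0, z = 125 mm in the bracket's frame, same axes). Bar 10 mm thick, along y from -50 to 50; legs at both ends run level to the plate. Opening between bar and plate: 42 mm in x, 90 mm in y, open above and below. With the bracket laid down the bar is 57 mm above the platform, 125 mm from the stops.
- stop (a point): Point fixed on the scale's platform surface, midway between the two green stop blocks, in the plane of their front faces. z up, x the way the bracket is to fall, y left. Blocks: x -22 to 0 mm, 24 wide, 20 high, centred at y = -50 and 50. Laid home, the bracket's origin is here, its x straight down, its z along this x. The platform is clear for 200 mm in front.
- scale: Steel bench scale, fixed to the table: platform 360 (x) by 380 (y) mm, its surface 60 mm above the table. Origin on the table under its centre, axes parallel to those of point stop, which lies at x = -45, y = 0, z = 60 mm. It does not sink or tilt.
- weight_big: Brass check weight with a knob, 44 mm across, 62 tall, standing on the scale's far left corner; origin at the centre of its underside. Leave alone.
- weight_small: Steel check weight with a knob, 32 mm across, 45 tall, standing on the scale's near right corner; origin at the centre of its underside. Leave alone.
- carton: Closed cardboard box 100 x 130 x 80 mm on the table beside the scale; origin at the centre of its underside. Leave alone.
- label_roll: White paper-coloured roll, 84 mm across, 50 high, lying flat on the table; origin at the centre of its underside. Leave alone.
- profile: Aluminium profile offcut 40 x 40 mm, 140 tall, standing on the table; origin at the centre of its underside. Leave alone.
- mug: White mug, 80 mm across, 90 tall, standing on the table; origin at the centre of its underside. Leave alone.
There are look-alikes about, which are no part of the job. What is shaped like the bracket but pink is not meant.

How it is judged:
At the end, for the whole second after the job is handed in: The bracket lies flat on its front face on the scale (within 0.08 rad), at rest, its bottom edge at the stop blocks (middle of the edge within 6 mm of their faces, within 25 mm sideways of the middle between them, square within 0.06 rad), touched by nothing of the robot (angle between bracket's own x axis and vertical above 3.06 rad and x of bracket in the frame of stop between -0.004 and 0.006 m and y of bracket in the frame of stop between -0.025 and 0.025 m and z of bracket in the frame of stop between -0.005 and 0.005 m and angle between the z axis of bracket and the x axis of stop, either way round below 0.06 rad and linear speed of bracket below 0.01 m/s and angular speed of bracket below 0.1 rad/s).
It fails at once if the bracket falls freely instead of being lowered (turning faster than 3 rad/s) (angular speed of bracket above 3 rad/s).
It fails at once if the bracket is lifted (its front bottom edge more than 15 mm above the scale) (z of bracket in the frame of stop above 0.015 m).
It fails at once if the bracket is gripped or pressed hard (more than 25 N between fingers and bracket) (contact force between the fingers and bracket above 25 N).
It fails at once if a bystander is moved more than 15 mm or knocked over (distance of any of weight_big, weight_small, carton, label_roll, profile, mug from where it was at the start of the episode above 0.015 m or angle between any of weight_big, weight_small, carton, label_roll, profile, mug's own z axis and vertical above 0.3 rad).
It also fails if it takes over 50 s, if anything falls off the work surface, if the arm or the gripper's body presses on something with over 40 N, if the wrist force passes 120 N, or if a joint passes its speed limit or range.

## Working session

There is one attempt and no reset: what is moved stays moved. The work goes in short steps, Python scripts to look and compute and a tool call to move; the robot and the scene stay as the last step left them, time stands still between calls to the robot, and variables do not carry over. Pictures are saved under pics/ and viewed, and the job is handed in when it is done.

Besides the shell and the picture viewer there is one more tool, called by a JSON object that holds its "op" and its "data". arm_command: Moves the arm, as the interface text tells. Its arguments: {"type":"object","properties":{"steps":{"type":"array"},"force":{"type":"number"}},"required":["steps"]}

```bash
mkdir -p pics; ls
python3 - <<'E'
from plant import *
import cv2
print(get_state())
for n in ("scene","top","wrist"):
    c=read_camera(n); f=c.pop("frame"); print(n,c)
    cv2.imwrite(f"pics/{n}0.png",f[:,:,::-1])
E
```

```text
pics
{'time': 0.0, 'qpos': array([-1.36598899e+00,  2.87209591e-01,  1.57819109e+00,  1.09599797e-05,
        1.27863009e+00, -1.50004607e-01]), 'dq': array([ 0.00029627, -0.00212021,  0.00045845,  0.00111781,  0.00088818,
        0.00148883]), 'joint_efforts': array([ 1.42428900e-03, -4.05984306e+01, -2.92621315e+01, -1.42665681e-05,
        5.85754853e-03,  5.36071497e-06]), 'eef_pos': array([ 0.23437848, -0.63220573,  0.19821038]), 'tcp_rot': array([ 9.84304338e-01,  1.76475164e-01, -2.81558637e-05, -1.21874608e-03]), 'contact_force': array([ 0.26014713, -0.28891827, -0.29006307]), 'wrist_torque': array([ 0.0100678 , -0.00760007, -0.01287237]), 'opening': 0.9964537197869283}
scene {'vfov': 46.4878422133196, 'cx': 278.8891579703077, 'cy': 212.47805904445707, 'position': array([ 1.0886887 , -0.77286079,  1.15461874]), 'rotation': array([0.34348876, 0.10067209, 0.2524066 , 0.8989836 ])}
top {'vfov': 47.38952883032271, 'cx': 276.8917985611714, 'cy': 210.88024982997317, 'position': array([ 0.46915398, -0.01336046,  1.83781159]), 'rotation': array([ 0.03347298, -0.0331376 , -0.7049251 ,  0.70771609])}
wrist {'vfov': 68.11507678693842, 'cx': 282.6899615176603, 'cy': 207.47874393615237, 'mount': array([[-9.91733490e-04,  9.62141603e-01,  2.72548258e-01,
         6.89847845e-02],
       [ 9.99999351e-01,  1.10718283e-03, -2.69801082e-04,
         5.40772138e-04],
       [-5.61347596e-04,  2.72547813e-01, -9.62142076e-01,
        -1.73142359e-01],
       [ 0.00000000e+00,  0.00000000e+00,  0.00000000e+00,
         1.00000000e+00]])}
```

View pics/scene0.png

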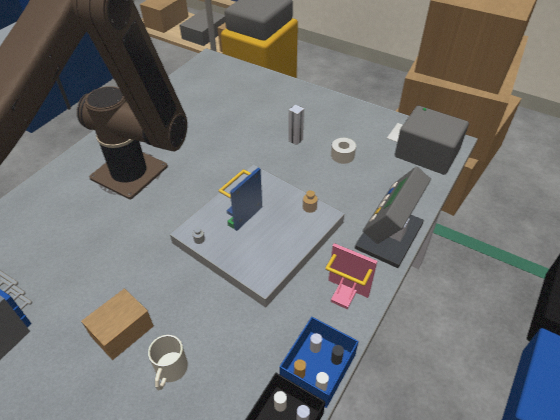

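View pics/top0.png

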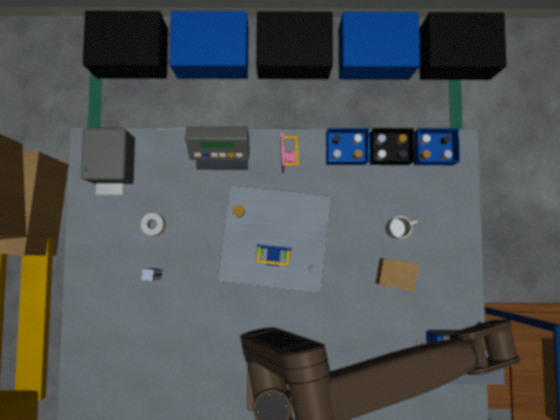

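View pics/wrist0.png

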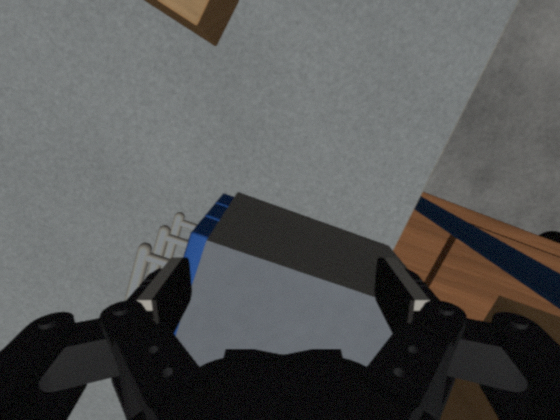

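Top view: the blue bracket stands at about (274,255) on the scale, with its handle towards the robot, so it must fall away from the robot (up in the picture). I'll enlarge both views.

Run:
```python
import cv2
f=cv2.imread("pics/top0.png")[175:305,205:345]; cv2.imwrite("pics/topc.png",cv2.resize(f,None,fx=5.5,fy=4.6*5.5/4.6*0.83,interpolation=cv2.INTER_CUBIC) if 0 else cv2.resize(f,None,fx=4.5,fy=4.5,interpolation=cv2.INTER_CUBIC))
f=cv2.imread("pics/scene0.png")[155:305,165:355]; cv2.imwrite("pics/scenec.png",cv2.resize(f,None,fx=4,fy=4,interpolation=cv2.INTER_CUBIC))
```

```text
(no output)
```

View pics/topc.png

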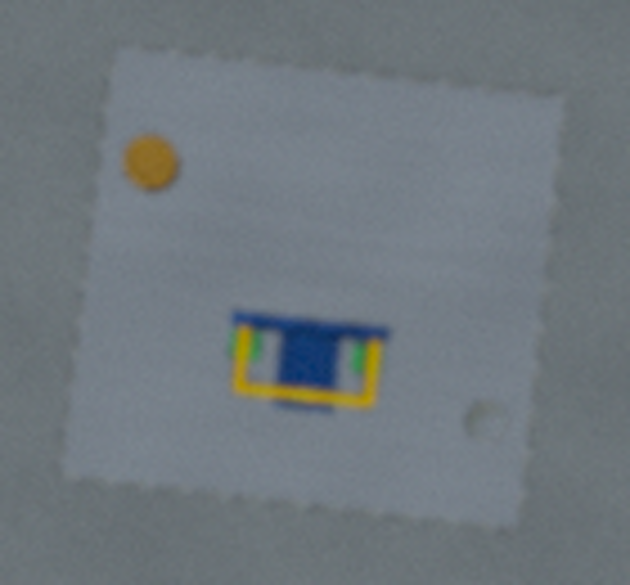

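View pics/scenec.png

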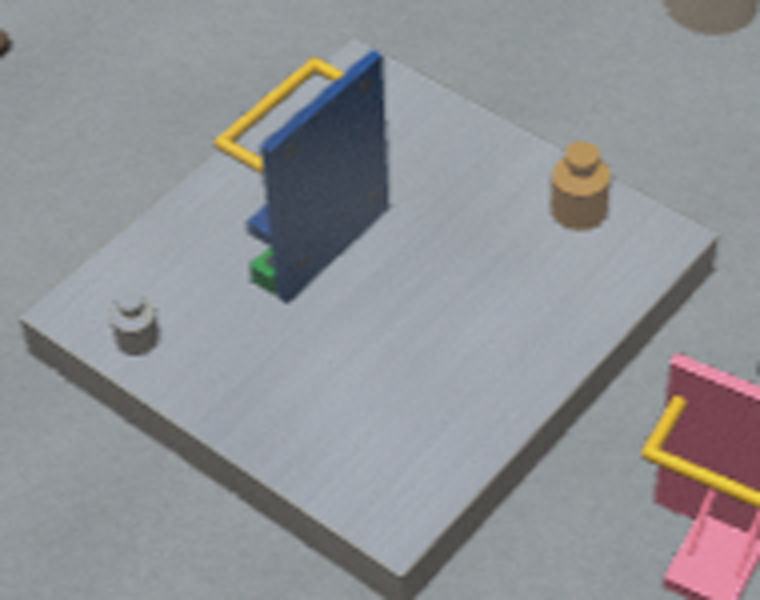

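```bash
cat > h.py <<'E'
import numpy as np, cv2
from scipy.spatial.transform import Rotation as R
from scipy.optimize import least_squares
CAM={'scene':(46.4878422133196,278.8891579703077,212.47805904445707,[1.0886887,-0.77286079,1.15461874],[0.34348876,0.10067209,0.2524066,0.8989836]),
'top':(47.38952883032271,276.8917985611714,210.88024982997317,[0.46915398,-0.01336046,1.83781159],[0.03347298,-0.0331376,-0.7049251,0.70771609])}
def proj(n,P):
    v,cx,cy,p,q=CAM[n]; P=np.atleast_2d(P)
    c=(P-p)@R.from_quat(q).as_matrix(); f=210/np.tan(np.radians(v/2))
    return np.c_[cx+f*c[:,0]/-c[:,2],cy-f*c[:,1]/-c[:,2]]
def tf(p,P,z=0.): # planar pose
    P=np.asarray(P,float); c,s=np.cos(p[2]),np.sin(p[2])
    return np.c_[p[0]+c*P[:,0]-s*P[:,1],p[1]+s*P[:,0]+c*P[:,1],P[:,2]+z]
def tc(a): return (np.array(a,float)+.5)/4.5-.5+[205,175]
def sc(a): return (np.array(a,float)+.5)/4-.5+[165,155]
E
python3 - <<'E'
from h import *
X,Y=.18,.19
C=[[X,Y,.06],[X,-Y,.06],[-X,-Y,.06],[-X,Y,.06]]
t=tc([[115,50],[562,97],[520,527],[66,478]]); s=sc([[717,238],[402,577],[22,322],[352,40]])
for names in (('top',),('scene',),('top','scene')):
    fun=lambda p:np.concatenate([(proj(n,tf(p,C))-o).ravel() for n,o in (('top',t),('scene',s)) if n in names])
    r=least_squares(fun,[.6,0,0]); print(names,r.x,r.fun.round(1)); 
sp=r.x
print('stop',tf(sp,[[-.045,0,.06]]))
# bracket
sB=sc([[287,302],[389,208],[266,150],[381,55],[217,142],[315,64]]); PB=[[0,-.06,0],[0,.06,0],[0,-.06,.16],[0,.06,.16],[-.057,-.05,.125],[-.057,.05,.125]]
tB=tc([[236,390],[374,402],[235,312],[389,328]]); PT=[[-.057,.05,.125],[-.057,-.05,.125],[0,.06,.16],[0,-.06,.16]]
for names in (('top',),('scene',),('top','scene')):
    L=[]
    def fun(p):
        o=[]
        if 'top' in names:o.append((proj('top',tf(p,PT,.06))-tB).ravel())
        if 'scene' in names:o.append((proj('scene',tf(p,PB,.06))-sB).ravel())
        return np.concatenate(o)
    r=least_squares(fun,[.6,0,0]); bp=r.x
    c,sn=np.cos(sp[2]),np.sin(sp[2]); st=tf(sp,[[-.045,0,.06]])[0]
    d=bp[:2]-st[:2]; print(names,bp,r.fun.round(1),'rel stop',c*d[0]+sn*d[1],-sn*d[0]+c*d[1],bp[2]-sp[2])
E
```

```text
('top',) [ 0.5355653  -0.00471187 -0.10176287] [-0.7 -0.7  0.8 -0.5  0.9  0.7 -1.   0.5]
('scene',) [ 0.53861598 -0.00831663 -0.10970629] [ 1.  -0.8  0.3  1.1 -1.4 -0.5  0.1 -0.6]
('top', 'scene') [ 0.53707923 -0.0065015  -0.10618923] [ 0.  -1.3  1.5 -0.7  1.1  0.4 -0.7 -0.1  0.7 -1.6  0.5  0.3 -1.4 -0.9
 -0.2 -1.1]
stop [[ 0.4923327  -0.00173196  0.06      ]]
('top',) [ 0.50380339 -0.00276822 -0.09216785] [ 0.9 -0.1 -0.8  0.  -0.6  0.1  0.6 -0. ] rel stop 0.01151591114260476 0.00018535693653540285 0.014021386183032808
('scene',) [ 0.50344796 -0.0048372  -0.1183971 ] [-0.7  0.5  0.1  0.1  0.2  0.1  0.1 -0.4  0.6 -0.2 -0.3 -0.1] rel stop 0.011381771694747852 -0.0019096462502963772 -0.012207863364786686
('top', 'scene') [ 0.50345826 -0.00409235 -0.10924567] [ 1.  -0.3 -0.8  0.3 -0.2 -0.1  0.9  0.4 -0.4  0.4  0.  -0.2  0.5  0.
  0.1 -0.6  0.7 -0.1 -0.4 -0.2] rel stop 0.011313069433154178 -0.0011678949305249722 -0.003056434994489432
```

```bash
cat >> h.py <<'E'
def rows(targets,state):
    """targets: list of (pos world, R world) -> print rel rows"""
    p0=np.array(state['eef_pos']); R0=R.from_quat(state['tcp_rot'])
    for p,Rt in targets:
        d=R0.inv().apply(np.array(p)-p0); t=(R0.inv()*Rt).as_rotvec()
        print(t.round(3).tolist(),d.round(4).tolist())
def tool(yaw,pitch):
    """tool x along yaw fwd, z down; pitch>0: tip swings back toward robot (body leans fwd)"""
    return R.from_euler('z',yaw)*R.from_euler('y',pitch)*R.from_euler('x',np.pi)
def show(s,st=(0.4923,-0.0017,0.06),yaw=-0.107):
    d=np.array(s['eef_pos'])-st; z=R.from_quat(s['tcp_rot']).as_matrix()
    c,sn=np.cos(yaw),np.sin(yaw); e=R.from_euler('z',yaw).inv()
    print('t',round(s['time'],2),'tip in stop mm',(e.apply(d)*1000).round(1),'ztool',e.apply(z[:,2]).round(3),'ytool',e.apply(z[:,1]).round(3),'F',e.apply(s['contact_force']).round(2),'open',round(s['opening'],3),'q',np.round(s['qpos'],2))
E
python3 - <<'E'
from plant import *
from h import *
s=get_state();show(s)
T=tool(-.107,0); print(T.apply([[0,0,1],[1,0,0]]).round(3), tool(0,.3).apply([0,0,1]))
rows([([.235,-.633,.36],R.from_quat(s['tcp_rot'])),([.45,-.35,.4],T),([.46,0.0,.36],T)],s)
E
```

```text
t 0.15 tip in stop mm [-189.1 -654.6  138.6] ztool [-0.001  0.002 -1.   ] ytool [ 0.446 -0.895 -0.002] F [ 0.14  0.7  -0.66] open 1.001 q [-1.37  0.29  1.58  0.    1.28 -0.15]
[[-0.    -0.    -1.   ]
 [ 0.994 -0.107  0.   ]] [-2.95520207e-01 -1.22464680e-16 -9.55336489e-01]
[0.0, 0.0, 0.0] [0.0004, 0.0005, -0.1614]
[-0.002, 0.0, 0.462] [0.3003, -0.1903, -0.201]
[-0.002, 0.0, 0.462] [0.4313, -0.5149, -0.1604]
```

{"op": "arm_command", "data": {"steps": [[[0, 0, 0], [0, 0, -0.06], -0.2], [[0, 0, 0], [0, 0, -0.12], -0.2], [[0, 0, 0.1], [0.02, -0.02, -0.17], -0.2], [[0, 0, 0.2], [0.08, -0.05, -0.2], -0.2], [[0, 0, 0.3], [0.13, -0.08, -0.2], -0.2], [[0, 0, 0.4], [0.18, -0.11, -0.2], -0.2], [[0, 0, 0.46], [0.23, -0.14, -0.2], -0.2], [[0, 0, 0.46], [0.28, -0.17, -0.2], -0.2], [[0, 0, 0.46], [0.3, -0.19, -0.2], -0.2], [[0, 0, 0.46], [0.32, -0.24, -0.2], -0.2], [[0, 0, 0.46], [0.34, -0.29, -0.19], -0.2], [[0, 0, 0.46], [0.36, -0.34, -0.19], -0.2]]}}

```text
time: 1.65
eef_pos: [0.4534, -0.1869, 0.3878]
tcp_rot: [0.999, -0.053, -0.001, -0.002]
contact_force: [1.5, 0.2, 0.1]
opening: 0.398
```

Run:
```python
from plant import *
from h import *
s=get_state();show(s)
T=tool(-.107,0)
rows([([.46,0.0,.36],T)],s)
```

```text
t 1.65 tip in stop mm [ -18.9 -188.3  327.8] ztool [-0.002  0.003 -1.   ] ytool [ 0.001 -1.    -0.003] F [1.51 0.33 0.13] open 0.398 q [-0.6  -0.21  1.75  0.    1.6   1.08]
[-0.003, 0.002, 0.001] [-0.0131, -0.1865, 0.0284]
```

{"op": "arm_command", "data": {"steps": [[[0, 0, 0], [0, -0.05, 0], -0.2], [[0, 0, 0], [0, -0.1, 0.01], -0.2], [[0, 0, 0], [0, -0.15, 0.02], -0.2], [[0, 0, 0], [0, -0.187, 0.03], -0.2], [[0, 0, 0], [0, -0.187, 0.03], -0.2], [[0, 0, 0], [0, -0.187, 0.03], -0.2]]}}

```text
time: 2.4
eef_pos: [0.473, -0.0013, 0.3584]
tcp_rot: [0.999, -0.053, -0.001, -0.001]
contact_force: [0.1, 0.1, 0.7]
opening: 0.399
```

Run:
```python
from plant import *
from h import *
s=get_state();show(s)
print(list(s['eef_pos']),list(s['tcp_rot']))
for n in ('scene','top','wrist'):
    f=read_camera(n)['frame'][:,:,::-1]; cv2.imwrite(f"pics/{n}1.png",f)
    if n=='scene': cv2.imwrite("pics/scenec1.png",cv2.resize(f[100:305,165:355],None,fx=3,fy=3,interpolation=cv2.INTER_CUBIC))
```

```text
t 2.4 tip in stop mm [-19.2  -1.7 298.4] ztool [-0.003  0.002 -1.   ] ytool [ 0.002 -1.    -0.002] F [0.14 0.11 0.67] open 0.399 q [-0.22 -0.25  1.84  0.    1.56  1.46]
[np.float64(0.4730071262719781), np.float64(-0.0012930704604303264), np.float64(0.35840305510280723)] [np.float64(0.9986080933622212), np.float64(-0.05271427131749584), np.float64(-0.0011843352761406703), np.float64(-0.0012956932077118782)]
```

View pics/wrist1.png

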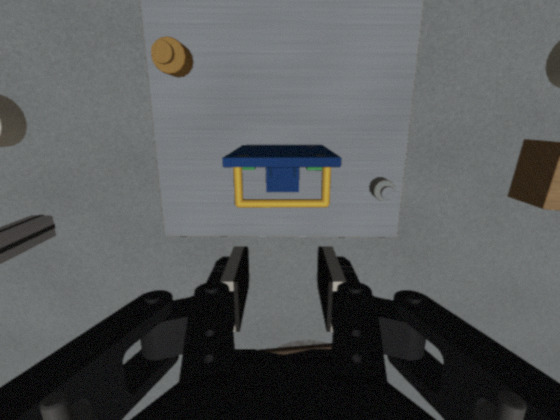

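View pics/scenec1.png

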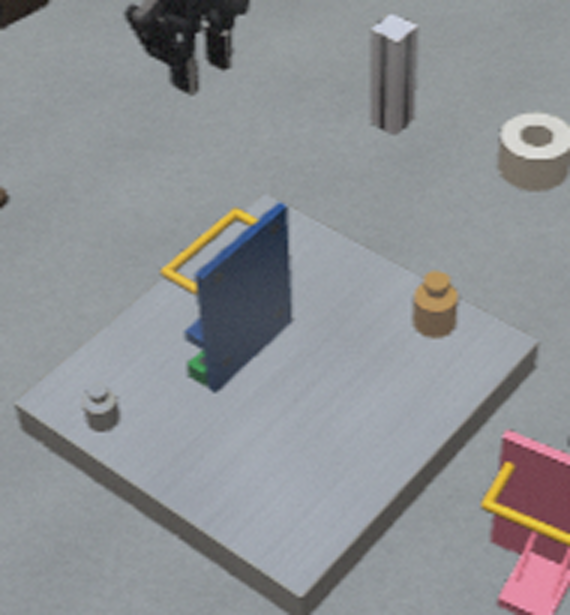

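Run:
```python
import cv2
f=cv2.imread("pics/wrist1.png")[135:220,210:350]; cv2.imwrite("pics/wc1.png",cv2.resize(f,None,fx=5,fy=5,interpolation=cv2.INTER_CUBIC))
```

```text
(no output)
```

View pics/wc1.png

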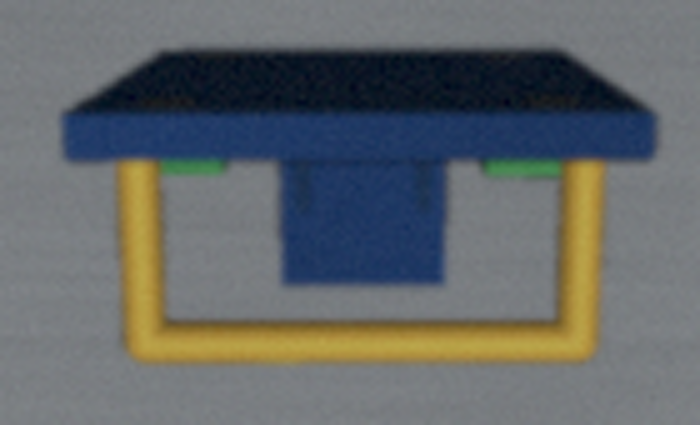

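```bash
cat >> h.py <<'E'
M=np.array([[-9.91733490e-04,9.62141603e-01,2.72548258e-01,6.89847845e-02],[9.99999351e-01,1.10718283e-03,-2.69801082e-04,5.40772138e-04],[-5.61347596e-04,2.72547813e-01,-9.62142076e-01,-1.73142359e-01]])
def wproj(p,q,P):
    t=R.from_quat(q).inv().apply(np.atleast_2d(P)-np.array(p)); c=(t-M[:,3])@M[:,:3]
    f=210/np.tan(np.radians(68.11507678693842/2))
    return np.c_[282.69+f*c[:,0]/-c[:,2],207.479-f*c[:,1]/-c[:,2]]
E
python3 - <<'E'
from h import *
p=[0.473007,-0.001293,0.358403];q=[0.998608,-0.052714,-0.001184,-0.0012957]
o=(np.array([[65,113],[655,113],[65,160],[655,160],[143,342],[580,342],[163,52],[562,52]])+.5)/5-.5+[210,135]
P=[[0,.06,.16],[0,-.06,.16],[-.01,.06,.16],[-.01,-.06,.16],[-.057,.05,.125],[-.057,-.05,.125],[0,.06,0],[0,-.06,0]]
r=least_squares(lambda b:(wproj(p,q,tf(b,P,.06))-o).ravel(),[.5,0,-.1])
print(r.x,r.fun.round(1))
# stop from corners of scale front and small weights: rear blocks
s=R.from_euler('z',-.107).inv().apply(np.r_[r.x[:2],.06]-[0.4923,-0.0017,.06]);print(s)
# platform rear corners visible?
C=[[-.18,.19,.06],[-.18,-.19,.06]]
print(wproj(p,q,tf([.5371,-.0065,-.1062],C)))
E
```

```text
[ 0.50547283 -0.00395708 -0.10586727] [-1.2 -0.1  1.2 -0.1 -0.7  0.5  0.7  0.5  0.3  0.2 -0.5  0.1 -0.3 -0.6
  0.4 -0.7]
[ 0.01333854 -0.00083737  0.        ]
[[164.70625746 237.2493655 ]
 [398.88450575 237.35347152]]
```

{"op": "arm_command", "data": {"steps": [[[0, 0, 0], [0.001, -0.001, 0.04], -0.2], [[0, 0, 0], [0.001, -0.001, 0.08], -0.2], [[0, 0, 0], [0.001, -0.001, 0.11], -0.2], [[0, 0, 0], [0.001, -0.001, 0.13], -0.2], [[0, 0, 0], [0.001, -0.001, 0.145], -0.2], [[0, 0, 0], [0.001, -0.001, 0.145], -0.2]]}}

```text
time: 3.3
eef_pos: [0.4736, -0.0011, 0.2128]
tcp_rot: [0.999, -0.054, -0.002, -0.002]
contact_force: [0.0, -0.6, 0.4]
opening: 0.396
```

Run:
```python
from plant import *
from h import *
s=get_state();show(s)
for n in ('scene','wrist'):
    f=read_camera(n)['frame'][:,:,::-1]
    if n=='scene': f=cv2.resize(f[130:280,175:325],None,fx=4,fy=4,interpolation=cv2.INTER_CUBIC)
    cv2.imwrite(f"pics/{n}2.png",f)
```

```text
t 3.3 tip in stop mm [-18.7  -1.4 152.8] ztool [-0.004  0.003 -1.   ] ytool [-0.001 -1.    -0.003] F [ 0.1  -0.6   0.45] open 0.396 q [-0.22 -0.18  2.04  0.    1.29  1.46]
```

View pics/wrist2.png

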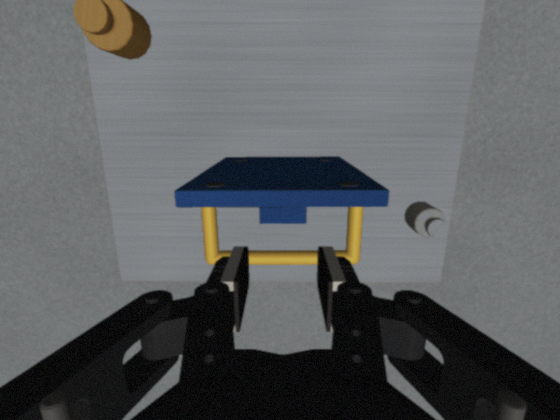

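View pics/scene2.png

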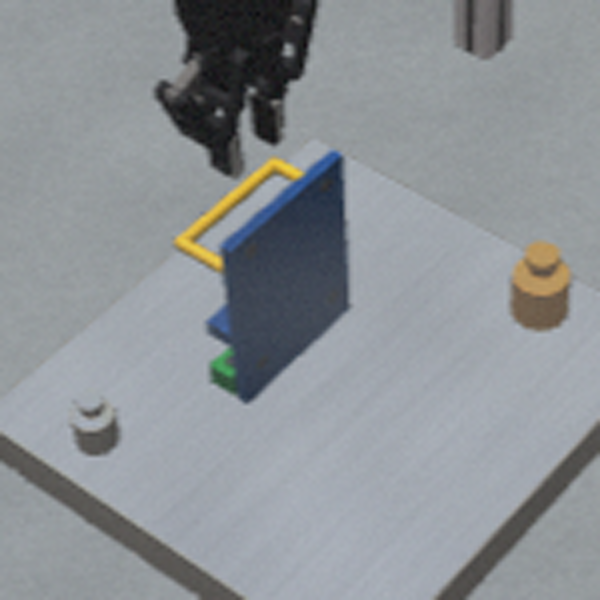

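{"op": "arm_command", "data": {"steps": [[[0, -0.004, 0], [0.001, 0, 0.0], -0.4], [[0, -0.004, 0], [0.001, 0, 0.01], -0.4], [[0, -0.004, 0], [0.001, 0, 0.02], -0.4], [[0, -0.004, 0], [0.001, 0, 0.03], -0.4], [[0, -0.004, 0], [0.001, 0, 0.04], -0.4], [[0, -0.004, 0], [0.001, 0, 0.05], -0.4], [[0, -0.004, 0], [0.001, 0, 0.054], -0.4], [[0, -0.004, 0], [0.001, 0, 0.054], -0.4]]}}

```text
time: 4.4
eef_pos: [0.4755, -0.001, 0.1603]
tcp_rot: [0.999, -0.054, -0.002, -0.001]
contact_force: [-0.5, 0.0, -0.7]
opening: 0.302
```

Run:
```python
from plant import *
from h import *
s=get_state();show(s)
for n in ('scene','wrist'):
    f=read_camera(n)['frame'][:,:,::-1]
    if n=='scene': f=cv2.resize(f[130:280,175:325],None,fx=4,fy=4,interpolation=cv2.INTER_CUBIC)
    cv2.imwrite(f"pics/{n}3.png",f)
```

```text
t 4.4 tip in stop mm [-16.8  -1.1 100.3] ztool [-0.005  0.003 -1.   ] ytool [-0.001 -1.    -0.003] F [-0.46 -0.04 -0.65] open 0.302 q [-0.22 -0.12  2.09  0.    1.18  1.46]
```

View pics/wrist3.png

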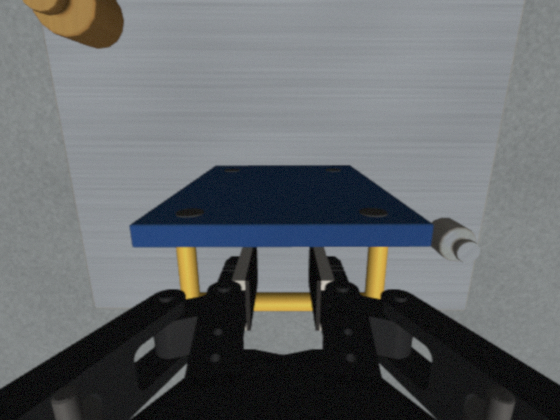

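View pics/scene3.png

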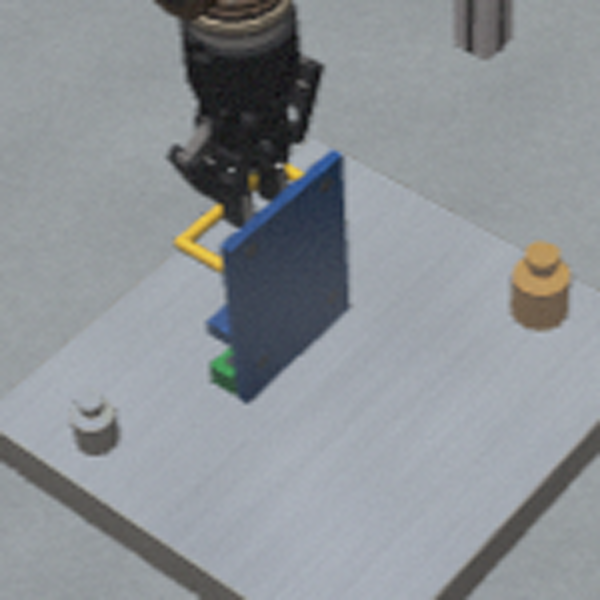

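{"op": "arm_command", "data": {"steps": [[[0, 0.02, 0], [0.003, 0, 0], -0.4], [[0, 0.04, 0], [0.006, 0, 0], -0.4], [[0, 0.06, 0], [0.008, 0, 0], -0.4], [[0, 0.08, 0], [0.01, 0, 0], -0.4], [[0, 0.1, 0], [0.012, 0, 0], -0.4], [[0, 0.12, 0], [0.014, 0, 0], -0.4], [[0, 0.14, 0], [0.016, 0, 0], -0.4], [[0, 0.16, 0], [0.018, 0, 0], -0.4], [[0, 0.17, 0], [0.02, 0, 0], -0.4], [[0, 0.17, 0], [0.022, 0, 0], -0.4], [[0, 0.17, 0], [0.022, 0, 0], -0.4]]}}

```text
time: 5.88
eef_pos: [0.498, -0.0035, 0.161]
tcp_rot: [0.995, -0.054, 0.083, 0.003]
contact_force: [-0.5, 0.8, -0.3]
opening: 0.299
```

Run:
```python
from plant import *
from h import *
s=get_state();show(s)
for n in ('scene','wrist'):
    f=read_camera(n)['frame'][:,:,::-1]
    if n=='scene': f=cv2.resize(f[130:280,175:325],None,fx=4,fy=4,interpolation=cv2.INTER_CUBIC)
    cv2.imwrite(f"pics/{n}4.png",f)
```

```text
t 5.88 tip in stop mm [  5.8  -1.2 101. ] ztool [ 0.165  0.002 -0.986] ytool [-0.001 -1.    -0.002] F [-0.61  0.7  -0.3 ] open 0.299 q [-0.22 -0.18  2.15  0.03  1.01  1.44]
```

View pics/wrist4.png

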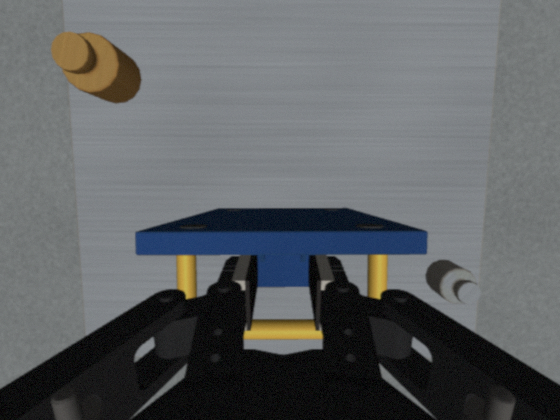

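View pics/scene4.png

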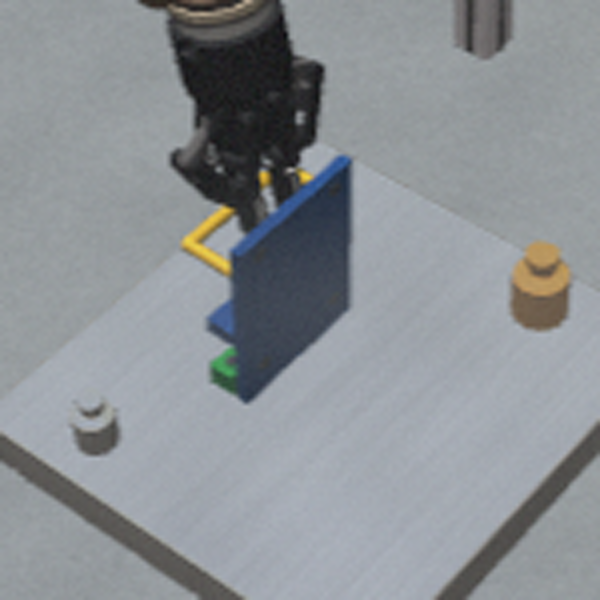

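```bash
cat >> h.py <<'E'
ST=np.array([0.4923,-0.0017,0.06]);SY=-0.107
def bw(b,P): # b=(x0,y0 in stop m, yaw rel, theta, ) bracket pts->world
    P=np.asarray(P,float)
    Q=R.from_euler('z',b[2]).apply(R.from_euler('y',b[3]).apply(P))+[b[0],b[1],b[4] if len(b)>4 else 0]
    return R.from_euler('z',SY).apply(Q)+ST
def fitw(s,o,P,b0=(.013,0,0,.1),free=None):
    o=np.array(o,float);p,q=s['eef_pos'],s['tcp_rot']
    r=least_squares(lambda b:((wproj(p,q,bw(b,P))-o)).ravel(),b0); return r.x,r.fun.reshape(-1,2).round(1)
from scipy.optimize import brentq
def contact(x,z,pit,x0,back=4.,dz=0):
    """mm, stop frame; tip centre x,z; pit>0 tip forward. returns theta range deg (plate contact, bar contact)"""
    t=np.array([np.sin(pit),-np.cos(pit)]); n=np.array([np.cos(pit),np.sin(pit)]) # n = forward normal
    tip=np.array([x,z])-back*t
    fr=[tip+11*n,tip-11*n,tip+11*n-40*t]
    th=np.radians(np.arange(-5,96,.25))
    def plate(a): # max over points of bracket-x above rear face -10 -> >0 penetrates
        bx=np.array([np.cos(a),-np.sin(a)]); return max((f-[x0,0])@bx for f in fr)+10
    def bar(a): # clearance bar to finger rect
        c=np.array([x0,0])+np.array([-57*np.cos(a)+125*np.sin(a),57*np.sin(a)+125*np.cos(a)])
        d=c-tip; u=d@t; v=d@n   # u>0 beyond tip
        du=max(u,0); dv=max(abs(v)-11,0)
        if u<=0 and abs(v)<11: return -1,v
        return np.hypot(du,dv)-5,v
    lo=[a for a in th if plate(a)<=0]; hi=[a for a in th if bar(a)[0]<=0 ]
    return (np.degrees(min(lo)) if lo else None, np.degrees(min(hi)) if hi else None)
E
python3 - <<'E'
from plant import *
from h import *
s=get_state();show(s)
P=[[0,.06,.16],[0,-.06,.16],[-.01,.06,.16],[-.01,-.06,.16],[0,.06,0],[0,-.06,0],[-.052,0,.125]]
o=[[137,233],[426,232],[137,254],[426,253],[216,209],[349,209],[283,321]]
print(fitw(s,o,P)); print(contact(5.8,101,.166,13.3))
E
```

```text
t 5.97 tip in stop mm [  5.8  -1.2 101. ] ztool [ 0.165  0.002 -0.986] ytool [-0.001 -1.    -0.003] F [-0.8   0.97  1.01] open 0.3 q [-0.22 -0.18  2.15  0.03  1.01  1.44]
(array([ 0.01241007, -0.00139608,  0.00241712,  0.06044119]), array([[-4.3, -1.6],
       [ 4.4, -1.7],
       [-3.6,  2. ],
       [ 3.9,  1.9],
       [ 1.2,  0.4],
       [-1. , -0.1],
       [-0.7,  0.3]]))
(np.float64(7.0), np.float64(12.25))
```

```bash
cat >> h.py <<'E'
def plan(ths,pits,x0,s,L=30.,back=4.,y=-1.2,gap=0.):
    ts=[]
    for th,pit in zip(ths,pits):
        a=np.radians(th); C=np.array([x0,0])+np.array([-57*np.cos(a)+125*np.sin(a),57*np.sin(a)+125*np.cos(a)])
        t=np.array([np.sin(pit),-np.cos(pit)]); n=np.array([np.cos(pit),np.sin(pit)])
        p=C+(16+gap)*n+(L+back)*t
        w=R.from_euler('z',SY).apply(np.array([p[0],y,p[1]])/1000)+ST
        print(th,round(pit,3),p.round(1),contact(p[0],p[1],pit,x0),end=' ')
        rows([(w,tool(SY,-pit))],s)
E
python3 - <<'E'
from plant import *
from h import *
s=get_state();show(s)
ths=np.array([12,14,16,18,20,22,24,26,28,30,32,34])
plan(ths,np.interp(ths,[12,90],[.166,-.5]),13,s)
E
```

```text
t 5.97 tip in stop mm [  5.8  -1.2 101. ] ztool [ 0.165  0.002 -0.986] ytool [-0.001 -1.    -0.003] F [-0.8   0.97  1.01] open 0.3 q [-0.22 -0.18  2.15  0.03  1.01  1.44]
12 0.166 [  4.6 103.2] (np.float64(6.25), np.float64(12.000000000000002)) [-0.002, -0.0, -0.001] [-0.0007, 0.0, -0.0024]
14 0.149 [  8.8 103.8] (np.float64(8.5), np.float64(14.0)) [-0.002, -0.017, -0.001] [0.0035, 0.0, -0.0023]
16 0.132 [ 13.  104.3] (np.float64(10.75), np.float64(16.0)) [-0.002, -0.034, -0.001] [0.0077, 0.0, -0.0021]
18 0.115 [ 17.2 104.6] (np.float64(13.0), np.float64(18.0)) [-0.002, -0.051, -0.001] [0.0119, 0.0, -0.0016]
20 0.098 [ 21.4 104.7] (np.float64(14.999999999999998), np.float64(20.0)) [-0.002, -0.069, -0.001] [0.0161, 0.0, -0.0011]
22 0.081 [ 25.7 104.6] (np.float64(17.25), np.float64(22.0)) [-0.002, -0.086, -0.001] [0.0202, -0.0, -0.0003]
24 0.064 [ 29.9 104.5] (np.float64(19.5), np.float64(24.000000000000004)) [-0.002, -0.103, -0.001] [0.0244, -0.0, 0.0005]
26 0.046 [ 34.1 104.1] (np.float64(21.5), np.float64(26.0)) [-0.002, -0.12, -0.001] [0.0285, -0.0, 0.0016]
28 0.029 [ 38.3 103.6] (np.float64(23.75), np.float64(28.0)) [-0.002, -0.137, -0.001] [0.0326, -0.0, 0.0028]
30 0.012 [ 42.6 103. ] (np.float64(25.75), np.float64(29.999999999999996)) [-0.002, -0.154, -0.001] [0.0366, -0.0, 0.0041]
32 -0.005 [ 46.7 102.1] (np.float64(28.0), np.float64(32.25)) [-0.002, -0.171, -0.001] [0.0406, -0.0, 0.0056]
34 -0.022 [ 50.9 101.2] (np.float64(29.999999999999996), np.float64(34.0)) [-0.002, -0.188, -0.001] [0.0445, -0.0, 0.0073]
```

{"op": "arm_command", "data": {"steps": [[[0, 0, 0], [0.001, 0, -0.001], -0.4], [[0, -0.017, 0], [0.004, 0, -0.002], -0.4], [[0, -0.034, 0], [0.008, 0, -0.002], -0.4], [[0, -0.051, 0], [0.012, 0, -0.0015], -0.4], [[0, -0.06, 0], [0.014, 0, -0.001], -0.4], [[0, -0.069, 0], [0.016, 0, -0.001], -0.4], [[0, -0.078, 0], [0.018, 0, -0.0005], -0.4], [[0, -0.086, 0], [0.02, 0, 0], -0.4], [[0, -0.095, 0], [0.022, 0, 0], -0.4], [[0, -0.103, 0], [0.0244, 0, 0.0005], -0.4], [[0, -0.12, 0], [0.0285, 0, 0.0015], -0.4], [[0, -0.12, 0], [0.0285, 0, 0.0015], -0.4]]}}

```text
time: 7.48
eef_pos: [0.5267, -0.0067, 0.1643]
tcp_rot: [0.998, -0.054, 0.023, 0.0]
contact_force: [-0.5, 0.1, -0.3]
opening: 0.298
```

```bash
cat > look.py <<'E'
import sys
from plant import *
from h import *
k=sys.argv[1]
s=get_state();show(s)
for n in ('scene','wrist'):
    f=read_camera(n)['frame'][:,:,::-1]
    if n=='scene': f=cv2.resize(f[130:280,175:325],None,fx=4,fy=4,interpolation=cv2.INTER_CUBIC)
    cv2.imwrite(f"pics/{n}{k}.png",f)
E
python3 look.py 5
```

```text
t 7.47 tip in stop mm [ 34.7  -1.3 104.3] ztool [ 0.046  0.002 -0.999] ytool [-0.001 -1.    -0.002] F [-0.47  0.04 -0.29] open 0.298 q [-0.21 -0.04  2.    0.01  1.13  1.47]
```

View pics/wrist5.png

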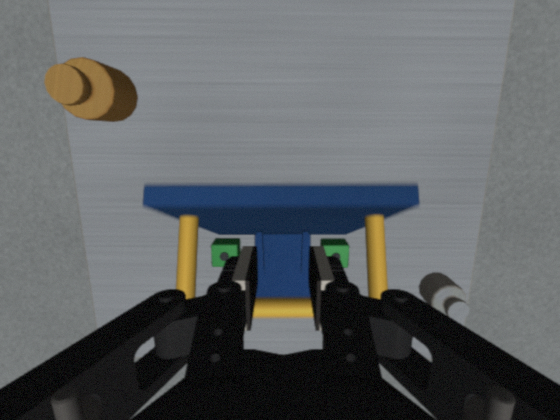

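View pics/scene5.png

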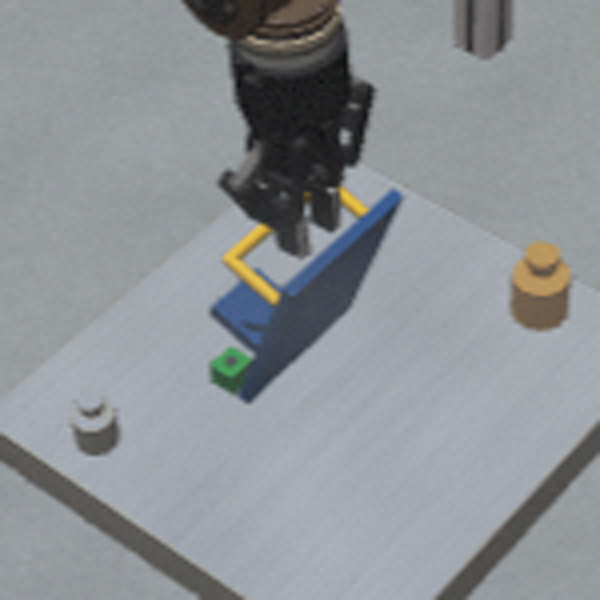

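Run:
```python
from plant import *
from h import *
s=get_state()
P=[[0,.06,.16],[0,-.06,.16],[-.01,.06,.16],[-.01,-.06,.16],[-.057,0,.125]]
o=[[144,185],[418,185],[144,207],[418,207],[283,308]]
print(fitw(s,o,P,(.013,0,0,.4))); print(contact(34.7,104.3,.046,13))
# scene near-bottom corner
b=(.013,0,0,.43);print(proj('scene',bw(b,[[0,-.06,0],[0,-.06,.16]])), (np.array([[247,400],[292,295]])+.5)/4-.5+[175,130])
ths=np.arange(28,52,2.)
plan(ths,np.interp(ths,[12,90],[.166,-.5]),13,s)
```

```text
(array([ 0.00638506, -0.00129612,  0.00049113,  0.43719682]), array([[ 0.9, -0.3],
       [-0.3, -0.9],
       [-1.2, -0.1],
       [ 1.8, -0.6],
       [-1.3,  2.7]]))
(np.float64(21.75), np.float64(26.250000000000004))
[[236.68824291 230.5439587 ]
 [251.8414004  206.98712782]] [[236.375 229.625]
 [247.625 203.375]]
28.0 0.029 [ 38.3 103.6] (np.float64(23.75), np.float64(28.0)) [-0.002, -0.018, -0.001] [0.0038, -0.0, 0.0007]
30.0 0.012 [ 42.6 103. ] (np.float64(25.75), np.float64(29.999999999999996)) [-0.002, -0.035, -0.001] [0.008, -0.0, 0.0016]
32.0 -0.005 [ 46.7 102.1] (np.float64(28.0), np.float64(32.25)) [-0.002, -0.052, -0.001] [0.0121, -0.0, 0.0026]
34.0 -0.022 [ 50.9 101.2] (np.float64(29.999999999999996), np.float64(34.0)) [-0.002, -0.069, -0.001] [0.0162, -0.0, 0.0038]
36.0 -0.039 [ 55. 100.] (np.float64(32.25), np.float64(36.0)) [-0.002, -0.086, -0.001] [0.0203, -0.0, 0.0051]
38.0 -0.056 [59.1 98.8] (np.float64(34.25), np.float64(38.25)) [-0.002, -0.103, -0.001] [0.0243, -0.0, 0.0066]
40.0 -0.073 [63.2 97.3] (np.float64(36.5), np.float64(40.25)) [-0.002, -0.12, -0.001] [0.0283, -0.0, 0.0082]
42.0 -0.09 [67.2 95.7] (np.float64(38.5), np.float64(42.25)) [-0.002, -0.137, -0.001] [0.0322, -0.0, 0.01]
44.0 -0.107 [71.1 94. ] (np.float64(40.5), np.float64(44.0)) [-0.003, -0.154, -0.001] [0.0361, -0.0, 0.0119]
46.0 -0.124 [75.  92.1] (np.float64(42.75), np.float64(46.0)) [-0.003, -0.171, -0.001] [0.0399, -0.0, 0.0139]
48.0 -0.141 [78.8 90.1] (np.float64(44.75), np.float64(48.00000000000001)) [-0.003, -0.188, -0.001] [0.0436, -0.0, 0.0161]
50.0 -0.158 [82.6 87.9] (np.float64(46.75), np.float64(50.25000000000001)) [-0.003, -0.205, -0.001] [0.0472, -0.0, 0.0185]
```

{"op": "arm_command", "data": {"steps": [[[0, -0.018, 0], [0.0038, 0, 0.0007], -0.4], [[0, -0.035, 0], [0.008, 0, 0.0016], -0.4], [[0, -0.052, 0], [0.012, 0, 0.0026], -0.4], [[0, -0.069, 0], [0.016, 0, 0.0038], -0.4], [[0, -0.086, 0], [0.02, 0, 0.005], -0.4], [[0, -0.103, 0], [0.024, 0, 0.0066], -0.4], [[0, -0.12, 0], [0.028, 0, 0.008], -0.4], [[0, -0.137, 0], [0.032, 0, 0.01], -0.4], [[0, -0.154, 0], [0.036, 0, 0.012], -0.4], [[0, -0.154, 0], [0.036, 0, 0.012], -0.4]]}}

```text
time: 8.82
eef_pos: [0.5633, -0.0106, 0.1536]
tcp_rot: [0.997, -0.054, -0.053, -0.004]
contact_force: [1.7, 0.3, -0.1]
opening: 0.301
```

```bash
python3 look.py 6
```

```text
t 8.82 tip in stop mm [71.5 -1.2 93.6] ztool [-0.107  0.003 -0.994] ytool [-0.001 -1.    -0.003] F [ 1.68  0.5  -0.12] open 0.301 q [-0.2   0.15  1.83 -0.01  1.27  1.49]
```

View pics/wrist6.png

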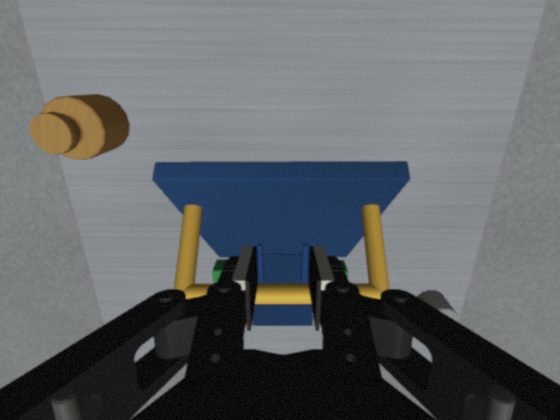

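View pics/scene6.png

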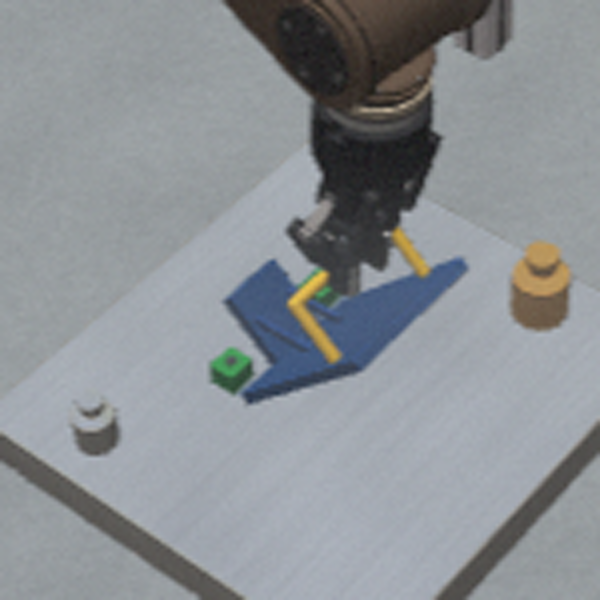

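Run:
```python
from plant import *
from h import *
s=get_state()
P=[[0,.06,.16],[0,-.06,.16],[-.01,.06,.16],[-.01,-.06,.16],[-.057,0,.125]]
o=[[154,163],[408,162],[154,182],[408,181],[283,294]]
print(fitw(s,o,P,(.013,0,0,.7)))
ths=np.arange(46,82,2.)
plan(ths,np.interp(ths,[12,90],[.166,-.5]),13,s)
```

```text
(array([ 0.00877387, -0.00166319,  0.00464777,  0.79059537]), array([[ 2. ,  0.3],
       [-1.5, -0.2],
       [-1.4, -0.3],
       [ 2. , -0.7],
       [-1.1,  1.1]]))
46.0 -0.124 [75.  92.1] (np.float64(42.75), np.float64(46.0)) [-0.003, -0.017, -0.001] [0.0041, -0.0, 0.0013]
48.0 -0.141 [78.8 90.1] (np.float64(44.75), np.float64(48.00000000000001)) [-0.003, -0.034, -0.001] [0.0081, -0.0, 0.0029]
50.0 -0.158 [82.6 87.9] (np.float64(46.75), np.float64(50.25000000000001)) [-0.003, -0.051, -0.001] [0.0121, -0.0, 0.0047]
52.0 -0.176 [86.2 85.6] (np.float64(49.0), np.float64(52.0)) [-0.003, -0.068, -0.0] [0.016, -0.0, 0.0066]
54.0 -0.193 [89.8 83.2] (np.float64(51.0), np.float64(54.0)) [-0.003, -0.085, -0.0] [0.0198, -0.0, 0.0086]
56.0 -0.21 [93.3 80.6] (np.float64(53.0), np.float64(56.0)) [-0.003, -0.102, -0.0] [0.0236, -0.0, 0.0108]
58.0 -0.227 [96.7 77.9] (np.float64(55.0), np.float64(58.25)) [-0.003, -0.12, -0.0] [0.0272, -0.0, 0.0132]
60.0 -0.244 [100.1  75. ] (np.float64(57.00000000000001), np.float64(60.25000000000001)) [-0.003, -0.137, -0.0] [0.0309, -0.0, 0.0156]
62.0 -0.261 [1
[... 377 characters left out ...]
64(68.0)) [-0.003, -0.205, -0.0] [0.0444, 0.0, 0.0268]
70.0 -0.329 [115.1  59. ] (np.float64(67.0), np.float64(70.25)) [-0.003, -0.222, -0.0] [0.0475, 0.0, 0.03]
72.0 -0.346 [117.8  55.4] (np.float64(69.0), np.float64(72.25)) [-0.003, -0.239, -0.0] [0.0506, 0.0, 0.0332]
74.0 -0.363 [120.3  51.8] (np.float64(71.0), np.float64(74.25)) [-0.003, -0.256, -0.0] [0.0535, 0.0, 0.0366]
76.0 -0.38 [122.7  48. ] (np.float64(73.0), np.float64(76.0)) [-0.003, -0.273, -0.0] [0.0563, 0.0, 0.04]
78.0 -0.398 [125.   44.2] (np.float64(75.0), np.float64(78.0)) [-0.003, -0.29, -0.0] [0.0589, 0.0, 0.0436]
80.0 -0.415 [127.2  40.3] (np.float64(77.0), np.float64(80.25)) [-0.003, -0.307, -0.0] [0.0615, 0.0, 0.0473]
```

{"op": "arm_command", "data": {"steps": [[[0, -0.017, 0], [0.004, 0, 0.0013], -0.4], [[0, -0.034, 0], [0.008, 0, 0.003], -0.4], [[0, -0.051, 0], [0.012, 0, 0.0047], -0.4], [[0, -0.068, 0], [0.016, 0, 0.0066], -0.4], [[0, -0.085, 0], [0.02, 0, 0.0086], -0.4], [[0, -0.102, 0], [0.0236, 0, 0.011], -0.4], [[0, -0.12, 0], [0.027, 0, 0.013], -0.4], [[0, -0.137, 0], [0.031, 0, 0.0156], -0.4], [[0, -0.154, 0], [0.0344, 0, 0.018], -0.4], [[0, -0.171, 0], [0.038, 0, 0.021], -0.4], [[0, -0.171, 0], [0.038, 0, 0.021], -0.4]]}}

```text
time: 10.3
eef_pos: [0.5986, -0.0144, 0.1286]
tcp_rot: [0.989, -0.053, -0.138, -0.009]
contact_force: [1.3, 0.7, -0.9]
opening: 0.299
```

```bash
python3 look.py 7
```

```text
t 10.3 tip in stop mm [107.1  -1.2  68.6] ztool [-0.275  0.003 -0.962] ytool [-0.001 -1.    -0.003] F [ 1.2   0.85 -0.86] open 0.299 q [-0.18  0.36  1.64 -0.02  1.42  1.5 ]
```

View pics/wrist7.png

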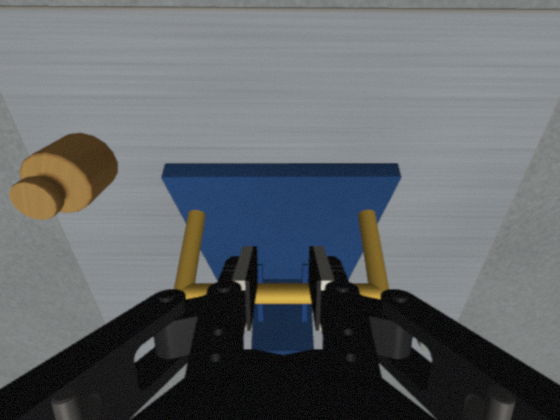

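View pics/scene7.png

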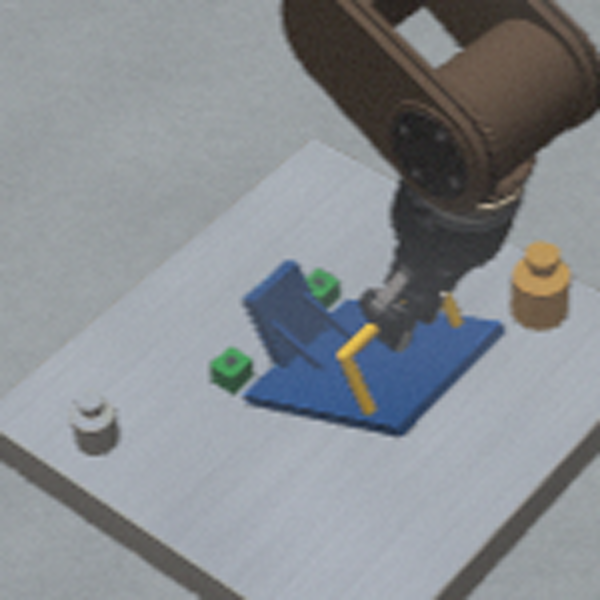

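Held at about 65° with gentle contact; the bottom edge hasn't slid. Continuing.

Run:
```python
from plant import *
from h import *
s=get_state()
P=[[0,.06,.16],[0,-.06,.16],[-.01,.06,.16],[-.01,-.06,.16],[-.057,0,.125]]
o=[[163,164],[399,164],[163,179],[399,179],[283,293]]
print(fitw(s,o,P,(.013,0,0,1.)))
ths=np.arange(66,92,2.)
plan(ths,np.interp(ths,[12,90],[.166,-.5]),13,s)
```

```text
(array([ 0.01007176, -0.00138621,  0.00180188,  1.13445095]), array([[ 2.6,  0. ],
       [-1.8, -0.6],
       [-1.5,  0.2],
       [ 2.2, -0.4],
       [-1.5,  0.8]]))
66.0 -0.295 [109.4  65.7] (np.float64(63.0), np.float64(66.0)) [-0.003, -0.017, -0.0] [0.0035, -0.0, 0.0023]
68.0 -0.312 [112.3  62.4] (np.float64(65.0), np.float64(68.0)) [-0.003, -0.034, -0.0] [0.0072, -0.0, 0.0047]
70.0 -0.329 [115.1  59. ] (np.float64(67.0), np.float64(70.25)) [-0.003, -0.051, -0.0] [0.0109, -0.0, 0.0072]
72.0 -0.346 [117.8  55.4] (np.float64(69.0), np.float64(72.25)) [-0.003, -0.068, -0.0] [0.0144, 0.0, 0.0099]
74.0 -0.363 [120.3  51.8] (np.float64(71.0), np.float64(74.25)) [-0.003, -0.085, -0.0] [0.0178, 0.0, 0.0127]
76.0 -0.38 [122.7  48. ] (np.float64(73.0), np.float64(76.0)) [-0.003, -0.102, 0.0] [0.0212, 0.0, 0.0156]
78.0 -0.398 [125.   44.2] (np.float64(75.0), np.float64(78.0)) [-0.003, -0.119, 0.0] [0.0244, 0.0, 0.0187]
80.0 -0.415 [127.2  40.3] (np.float64(77.0), np.float64(80.25)) [-0.003, -0.136, 0.0] [0.0276, 0.0, 0.0219]
82.0 -0.432 [129.2  36.3] (np.float64(79.0), np.float64(82.0)) [-0.003, -0.153, 0.0] [0.0306, 0.0, 0.0252]
84.0 -0.449 [131.   32.2] (np.float64(81.0), np.float64(84.0)) [-0.003, -0.17, 0.0] [0.0335, 0.0, 0.0286]
86.0 -0.466 [132.7  28. ] (np.float64(83.0), np.float64(86.25)) [-0.003, -0.188, 0.0] [0.0363, 0.0001, 0.0321]
88.0 -0.483 [134.3  23.8] (np.float64(85.0), np.float64(88.25)) [-0.003, -0.205, 0.0] [0.039, 0.0001, 0.0358]
90.0 -0.5 [135.7  19.5] (np.float64(86.75), np.float64(90.25)) [-0.003, -0.222, 0.0] [0.0415, 0.0001, 0.0395]
```

{"op": "arm_command", "data": {"steps": [[[0, -0.017, 0], [0.0035, 0, 0.0023], -0.4], [[0, -0.034, 0], [0.007, 0, 0.0045], -0.4], [[0, -0.051, 0], [0.011, 0, 0.007], -0.4], [[0, -0.068, 0], [0.0145, 0, 0.0095], -0.4], [[0, -0.085, 0], [0.018, 0, 0.012], -0.4], [[0, -0.102, 0], [0.021, 0, 0.015], -0.4], [[0, -0.119, 0], [0.0245, 0, 0.018], -0.4], [[0, -0.136, 0], [0.0275, 0, 0.021], -0.4], [[0, -0.153, 0], [0.0305, 0, 0.024], -0.4], [[0, -0.17, 0], [0.0335, 0, 0.0275], -0.4], [[0, -0.17, 0], [0.0335, 0, 0.0275], -0.4]]}}

```text
time: 11.78
eef_pos: [0.623, -0.017, 0.0926]
tcp_rot: [0.974, -0.052, -0.222, -0.013]
contact_force: [2.1, -0.7, -1.3]
opening: 0.298
```

```bash
python3 look.py 8
```

```text
t 11.78 tip in stop mm [131.5  -1.2  32.6] ztool [-0.434  0.002 -0.901] ytool [-0.001 -1.    -0.002] F [ 2.17 -0.44 -1.29] open 0.298 q [-0.18  0.55  1.47 -0.03  1.56  1.51]
```

View pics/wrist8.png

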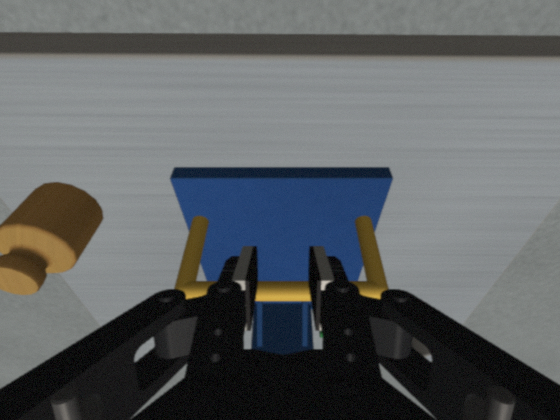

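View pics/scene8.png

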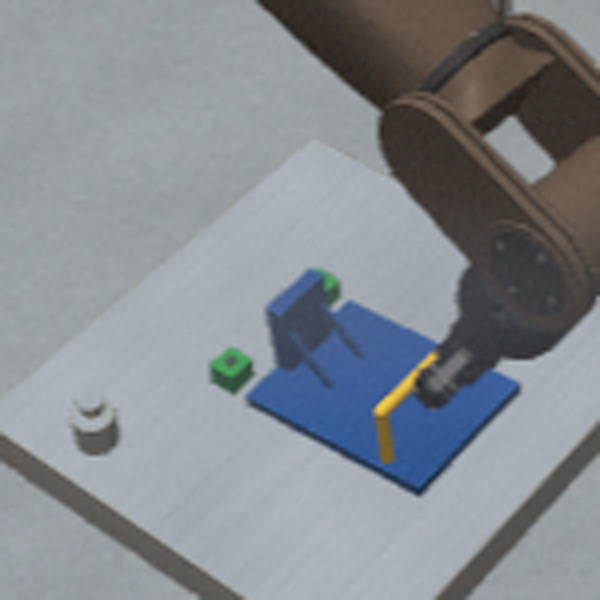

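Run:
```python
from plant import *
from h import *
s=get_state()
ths=np.arange(85,94,1.)
plan(ths,np.interp(ths,[85,90],[-.449,-.5]),13,s,L=27)
```

```text
85.0 -0.449 [133.5  32.8] (np.float64(81.0), np.float64(85.25)) [-0.002, -0.001, 0.0] [0.0021, -0.0, -0.0005]
86.0 -0.459 [134.3  30.7] (np.float64(81.75), np.float64(86.25)) [-0.002, -0.011, 0.0] [0.0038, -0.0, 0.001]
87.0 -0.469 [135.1  28.6] (np.float64(82.75), np.float64(87.25)) [-0.002, -0.021, 0.0] [0.0054, -0.0, 0.0026]
88.0 -0.48 [135.8  26.4] (np.float64(83.75), np.float64(88.0)) [-0.002, -0.031, 0.0] [0.007, -0.0, 0.0042]
89.0 -0.49 [136.5  24.3] (np.float64(84.75), np.float64(89.0)) [-0.002, -0.041, 0.0] [0.0085, -0.0, 0.0059]
90.0 -0.5 [137.2  22.1] (np.float64(85.75), np.float64(90.25)) [-0.002, -0.052, 0.0] [0.0101, -0.0, 0.0075]
91.0 -0.5 [138.2  19.9] (np.float64(86.75), np.float64(91.25)) [-0.002, -0.052, 0.0] [0.0119, -0.0, 0.0091]
92.0 -0.5 [139.1  17.7] (np.float64(87.75), np.float64(92.25)) [-0.002, -0.052, 0.0] [0.0137, -0.0, 0.0107]
93.0 -0.5 [140.   15.5] (np.float64(88.5), np.float64(93.25)) [-0.002, -0.052, 0.0] [0.0155, -0.0, 0.0123]
```

{"op": "arm_command", "data": {"steps": [[[0, 0, 0], [0.001, 0, 0], -0.4], [[0, -0.01, 0], [0.0025, 0, 0.001], -0.4], [[0, -0.02, 0], [0.004, 0, 0.002], -0.4], [[0, -0.03, 0], [0.0055, 0, 0.0035], -0.4], [[0, -0.04, 0], [0.007, 0, 0.005], -0.4], [[0, -0.05, 0], [0.0085, 0, 0.006], -0.4], [[0, -0.05, 0], [0.01, 0, 0.0075], -0.4], [[0, -0.05, 0], [0.0115, 0, 0.0085], -0.4], [[0, -0.05, 0], [0.013, 0, 0.01], -0.4], [[0, -0.05, 0], [0.0145, 0, 0.011], -0.4], [[0, -0.05, 0], [0.0145, 0, 0.011], -0.4]]}}

```text
time: 13.25
eef_pos: [0.6309, -0.0178, 0.0769]
tcp_rot: [0.968, -0.052, -0.246, -0.014]
contact_force: [0.5, 0.1, -0.6]
opening: 0.3
```

```bash
python3 look.py 9
```

```text
t 13.25 tip in stop mm [139.6  -1.2  16.9] ztool [-0.478  0.002 -0.878] ytool [-0.001 -1.    -0.002] F [ 0.46  0.13 -0.6 ] open 0.3 q [-0.18  0.62  1.42 -0.03  1.6   1.51]
```

View pics/wrist9.png

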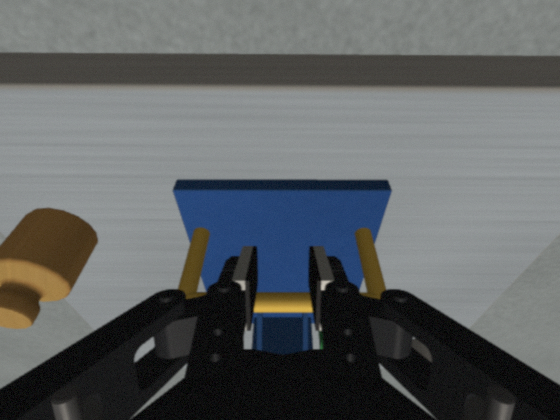

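View pics/scene9.png

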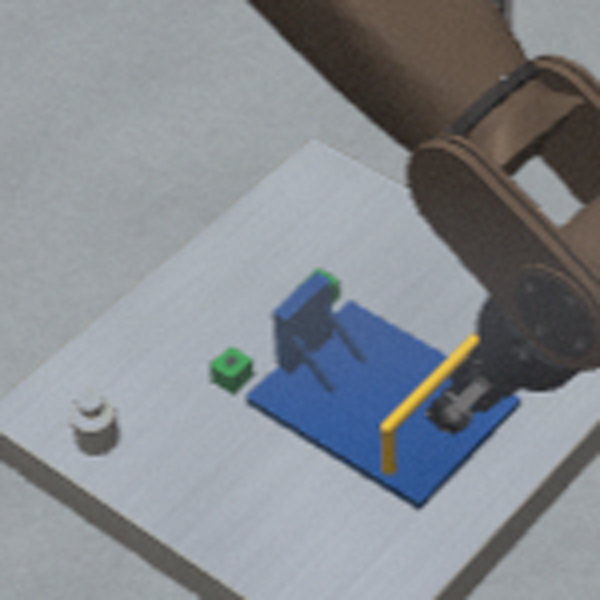

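Touched down flat with no contact load. The edge is still about 13 mm ahead of the stops. Next I move the fingers clear of the bar, go vertical and spread them wider, then draw the bar back.

Run:
```python
from plant import *
from h import *
s=get_state()
P=[[0,.06,.16],[0,-.06,.16],[-.01,.06,.16],[-.01,-.06,.16],[-.057,0,.125]]
o=[[175,181],[389,181],[175,190],[389,190],[283,303]]
print(fitw(s,o,P,(.013,0,0,1.5)))
def go(x,z,pit,y=-1.2):
    w=R.from_euler('z',SY).apply(np.array([x,y,z])/1000)+ST
    rows([(w,tool(SY,-pit))],s)
go(152,25,-.5);go(165,40,-.4);go(168,40,-.2);go(170,38,0);go(158,36,0)
```

```text
(array([ 9.95665737e-03, -1.65125264e-03,  9.99745084e-04,  1.58246869e+00]), array([[ 2.4, -0.9],
       [-1.9, -1.1],
       [-2.1,  1.5],
       [ 2.5,  1.3],
       [-0.9, -0.9]]))
[-0.002, -0.002, 0.0] [0.0071, -0.0, -0.0128]
[-0.002, 0.098, 0.0] [0.0113, -0.0001, -0.0322]
[-0.002, 0.298, 0.0] [0.0139, -0.0001, -0.0336]
[-0.002, 0.498, -0.0] [0.0167, -0.0001, -0.0328]
[-0.002, 0.498, -0.0] [0.0071, -0.0001, -0.0253]
```

{"op": "arm_command", "data": {"steps": [[[0, 0, 0], [0.004, 0, -0.003], -0.4], [[0, 0, 0], [0.008, 0, -0.012], -0.4], [[0, 0, 0], [0.011, 0, -0.022], -0.4], [[0, 0.1, 0], [0.012, 0, -0.032], -0.4], [[0, 0.2, 0], [0.013, 0, -0.033], -0.2], [[0, 0.3, 0], [0.014, 0, -0.0336], 0], [[0, 0.4, 0], [0.0155, 0, -0.033], 0.1], [[0, 0.5, 0], [0.0165, 0, -0.033], 0.1], [[0, 0.5, 0], [0.0165, 0, -0.032], 0.1], [[0, 0.5, 0], [0.0165, 0, -0.032], 0.1]]}}

```text
time: 14.6
eef_pos: [0.6613, -0.0213, 0.0979]
tcp_rot: [0.999, -0.054, 0.001, -0.001]
contact_force: [-0.8, 1.1, -0.8]
opening: 0.548
```

```bash
python3 look.py 10
python3 - <<'E'
import sys
from plant import *
from h import *
f=read_camera('top')['frame'][:,:,::-1][175:305,205:345]; cv2.imwrite('pics/top10.png',cv2.resize(f,None,fx=4.5,fy=4.5,interpolation=cv2.INTER_CUBIC))
E
```

```text
t 14.6 tip in stop mm [170.2  -1.4  37.9] ztool [ 0.001  0.002 -1.   ] ytool [-0.001 -1.    -0.002] F [-0.87  1.02 -0.77] open 0.548 q [-0.19  0.35  1.69  0.    1.1   1.49]
```

View pics/wrist10.png

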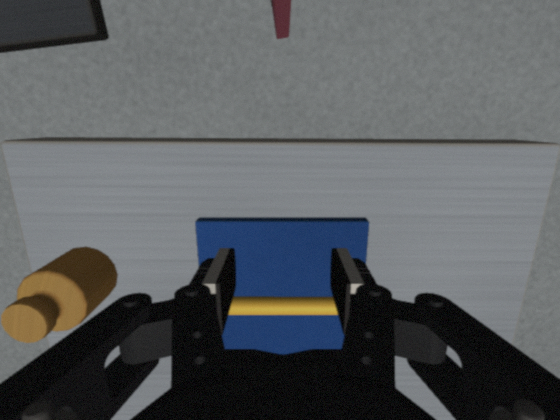

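View pics/scene10.png

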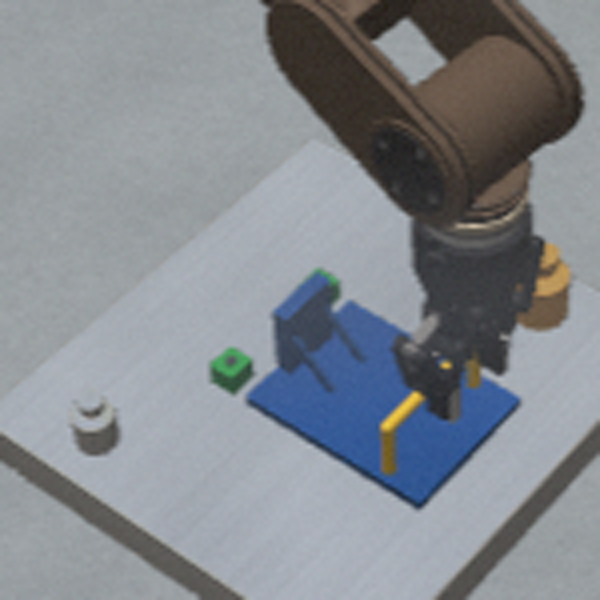

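View pics/top10.png

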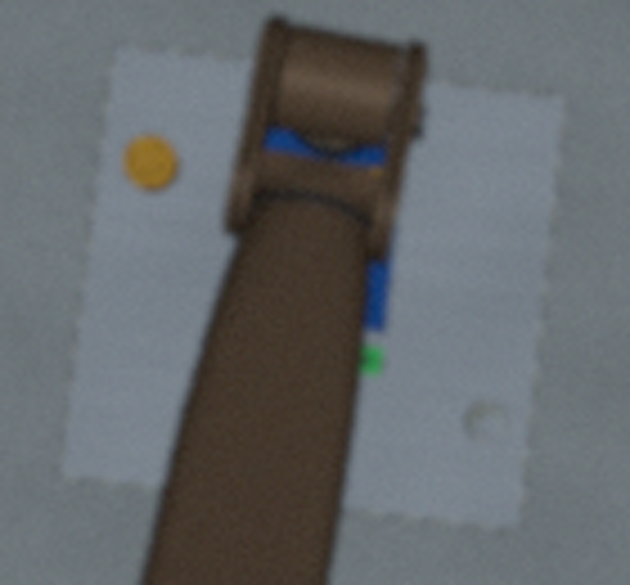

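{"op": "arm_command", "data": {"steps": [[[0, 0, 0], [-0.006, 0, 0.004], 0.1], [[0, 0, 0], [-0.011, 0, 0.004], 0.1], [[0, 0, 0], [-0.014, 0, 0.004], 0.1], [[0, 0, 0], [-0.016, 0, 0.004], 0.1], [[0, 0, 0], [-0.0175, 0, 0.004], 0.1], [[0, 0, 0], [-0.019, 0, 0.004], 0.1], [[0, 0, 0], [-0.0205, 0, 0.004], 0.1], [[0, 0, 0], [-0.022, 0, 0.004], 0.1], [[0, 0, 0], [-0.0235, 0, 0.004], 0.1], [[0, 0, 0], [-0.025, 0, 0.004], 0.1]]}}

```text
time: 16.0
eef_pos: [0.6365, -0.0186, 0.0934]
tcp_rot: [0.999, -0.054, 0.001, -0.001]
contact_force: [0.4, -0.4, -0.4]
opening: 0.55
```

```bash
python3 look.py 11
```

```text
t 16.0 tip in stop mm [145.2  -1.4  33.4] ztool [ 0.001  0.002 -1.   ] ytool [-0.001 -1.    -0.002] F [ 0.43 -0.33 -0.36] open 0.55 q [-0.19  0.31  1.76  0.    1.08  1.49]
```

View pics/scene11.png

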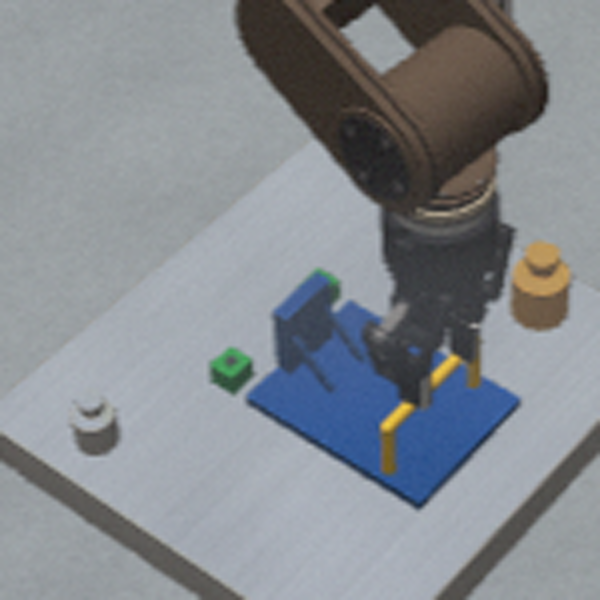

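View pics/wrist11.png

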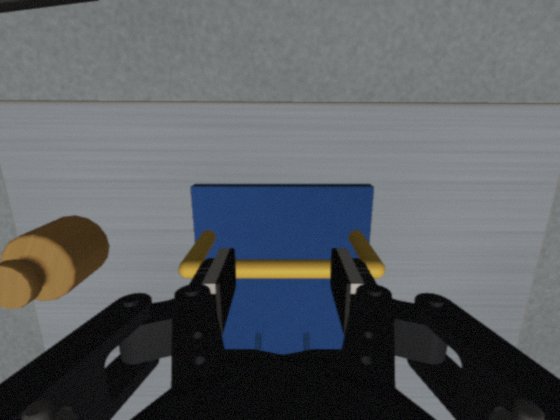

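Run:
```python
import cv2
f=cv2.imread("pics/scene11.png")[300:520,350:550]; cv2.imwrite("pics/sc11.png",cv2.resize(f,None,fx=2.5,fy=2.5,interpolation=cv2.INTER_CUBIC))
```

```text
(no output)
```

View pics/sc11.png

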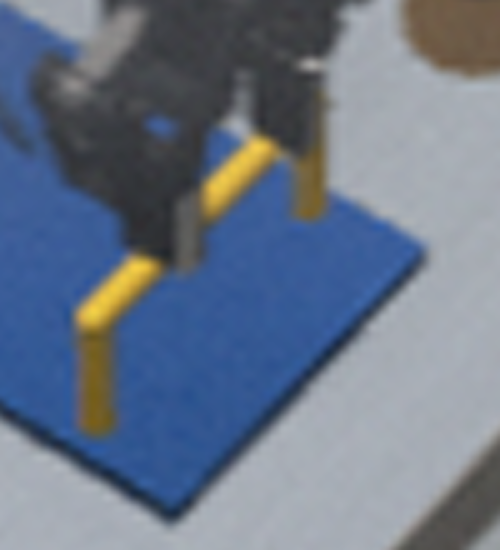

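```bash
python3 - <<'E'
from plant import *
from h import *
s=get_state()
P=[[0,.06,.16],[0,-.06,.16],[-.01,.06,.16],[-.01,-.06,.16],[-.057,0,.125]]
o=[[193,184],[372,184],[193,187],[372,187],[283,269]]
print(fitw(s,o,P,(.013,0,0,1.5)))
for x0 in (.013,.004): print(x0,wproj(s['eef_pos'],s['tcp_rot'],bw((x0,0,0,np.pi/2),P)).round(0).tolist())
q=R.from_quat(s['tcp_rot'])
for z in (0,-.006,-.02,-.03): print(z,wproj(s['eef_pos'],s['tcp_rot'],q.apply([[.011,.03,z],[-.011,.03,z],[.011,.023,z],[-.011,.023,z]])+s['eef_pos']).round(0).tolist())
E
python3 - <<'E'
import cv2
f=cv2.imread("pics/wrist11.png")[220:360,170:400]; cv2.imwrite("pics/wc11.png",cv2.resize(f,None,fx=3.4,fy=3.4,interpolation=cv2.INTER_CUBIC))
E
```

```text
(array([ 1.14649966e-02, -1.78430185e-03, -5.57365790e-04,  1.58545010e+00]), array([[ 2. ,  0.4],
       [-1.7,  0.2],
       [-2.2,  0.2],
       [ 2.5,  0.1],
       [-0.5, -0.7]]))
0.013 [[191.0, 183.0], [369.0, 183.0], [187.0, 186.0], [373.0, 186.0], [279.0, 269.0]]
0.004 [[192.0, 196.0], [368.0, 196.0], [188.0, 199.0], [372.0, 199.0], [279.0, 284.0]]
0 [[333.0, 222.0], [331.0, 257.0], [321.0, 222.0], [320.0, 257.0]]
-0.006 [[334.0, 225.0], [333.0, 261.0], [322.0, 225.0], [321.0, 261.0]]
-0.02 [[339.0, 234.0], [337.0, 272.0], [325.0, 234.0], [324.0, 272.0]]
-0.03 [[342.0, 241.0], [340.0, 281.0], [328.0, 241.0], [326.0, 281.0]]
```

View pics/wc11.png

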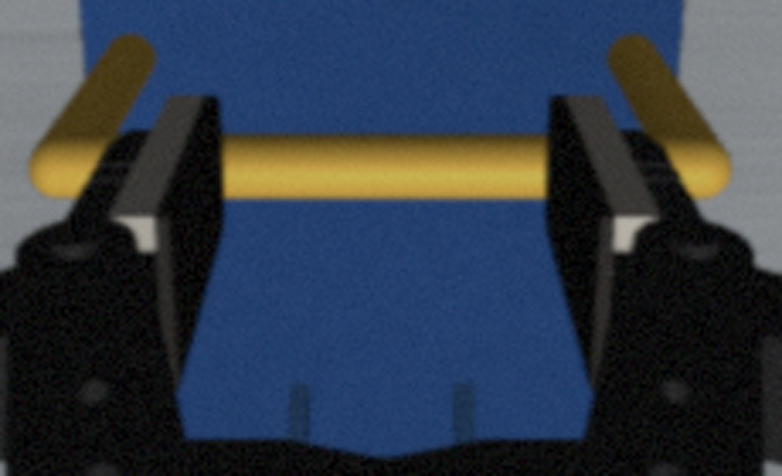

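Run:
```python
from plant import *
from h import *
W=lambda P:R.from_euler('z',SY).apply(np.array(P,float)/1000)+ST
for d in (0,6,15,25,35):
    print(d,((proj('scene',W([[156,-25,33+d],[156,-40,33+d],[134,-40,33+d]]))-[175,130]+.5)*4-[350,300]).__mul__(2.5).round(0).tolist())
print('bar front ends',((proj('scene',W([[138,-50,57],[138,50,57]]))-[175,130]+.5)*4-[350,300]).__mul__(2.5).round(0).tolist())
```

```text
0 [[209.0, 347.0], [177.0, 381.0], [114.0, 343.0]]
6 [[209.0, 333.0], [176.0, 367.0], [114.0, 329.0]]
15 [[209.0, 313.0], [176.0, 346.0], [113.0, 309.0]]
25 [[209.0, 290.0], [176.0, 323.0], [112.0, 286.0]]
35 [[209.0, 266.0], [176.0, 300.0], [112.0, 262.0]]
bar front ends [[102.0, 317.0], [319.0, 100.0]]
```

The scene crop shows the fingertips (near (185,269)) passing above the bar. Partly open, the tips end about 35 mm short of the TCP, so the pull missed and nothing moved. I'll go back forward, lower and pull again.

{"op": "arm_command", "data": {"steps": [[[0, 0, 0], [0.01, 0, -0.002], 0.1], [[0, 0, 0], [0.02, 0, 0], 0.1], [[0, 0, 0], [0.025, 0, 0.005], 0.1], [[0, 0, 0], [0.025, 0, 0.012], 0.1], [[0, 0, 0], [0.025, 0, 0.02], 0.1], [[0, 0, 0], [0.025, 0, 0.02], 0.1]]}}

```text
time: 16.85
eef_pos: [0.6601, -0.0209, 0.0717]
tcp_rot: [0.999, -0.054, -0.001, -0.001]
contact_force: [-0.4, 0.7, -0.1]
opening: 0.551
```

```bash
python3 look.py 12
python3 - <<'E'
import cv2
f=cv2.imread("pics/scene12.png")[300:520,350:550]; cv2.imwrite("pics/sc12.png",cv2.resize(f,None,fx=2.5,fy=2.5,interpolation=cv2.INTER_CUBIC))
E
```

```text
t 16.85 tip in stop mm [168.9  -1.2  11.7] ztool [-0.002  0.002 -1.   ] ytool [-0.001 -1.    -0.002] F [-0.43  0.63 -0.09] open 0.551 q [-0.19  0.38  1.7   0.    1.06  1.49]
```

View pics/sc12.png

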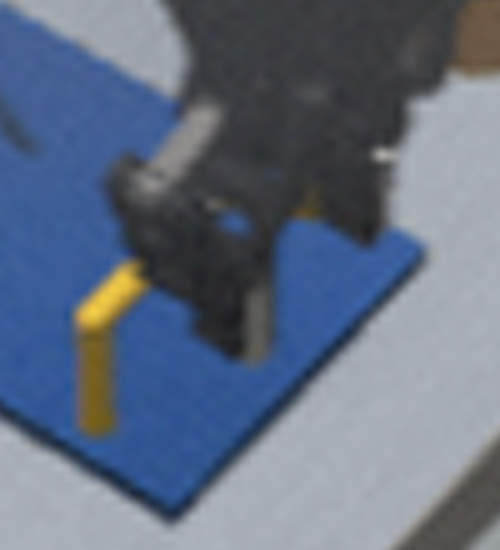

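View pics/wrist12.png

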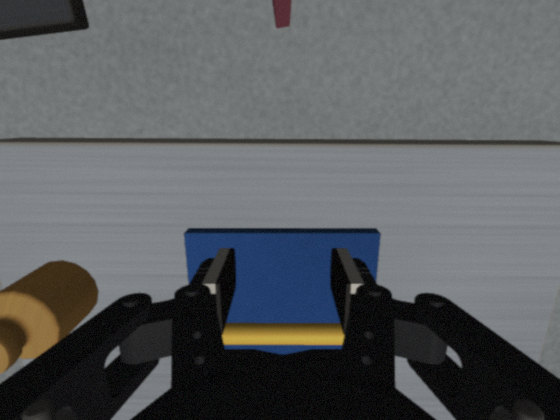

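{"op": "arm_command", "data": {"steps": [[[0, 0, 0], [-0.006, 0, 0], 0.1], [[0, 0, 0], [-0.01, 0, 0], 0.1], [[0, 0, 0], [-0.012, 0, 0], 0.1], [[0, 0, 0], [-0.0135, 0, 0], 0.1], [[0, 0, 0], [-0.015, 0, 0], 0.1], [[0, 0, 0], [-0.0165, 0, 0], 0.1], [[0, 0, 0], [-0.018, 0, 0], 0.1], [[0, 0, 0], [-0.0195, 0, 0], 0.1], [[0, 0, 0], [-0.021, 0, 0], 0.1], [[0, 0, 0], [-0.0225, 0, 0], 0.1], [[0, 0, 0], [-0.024, 0, 0], 0.1]]}}

```text
time: 18.32
eef_pos: [0.6372, -0.0186, 0.0732]
tcp_rot: [0.999, -0.054, 0.001, -0.001]
contact_force: [3.7, -0.9, -2.0]
opening: 0.551
```

```bash
python3 look.py 13
```

```text
t 18.32 tip in stop mm [145.9  -1.3  13.2] ztool [ 0.001  0.002 -1.   ] ytool [-0.001 -1.    -0.002] F [ 3.77 -0.49 -1.95] open 0.551 q [-0.19  0.33  1.76  0.    1.04  1.49]
```

View pics/scene13.png

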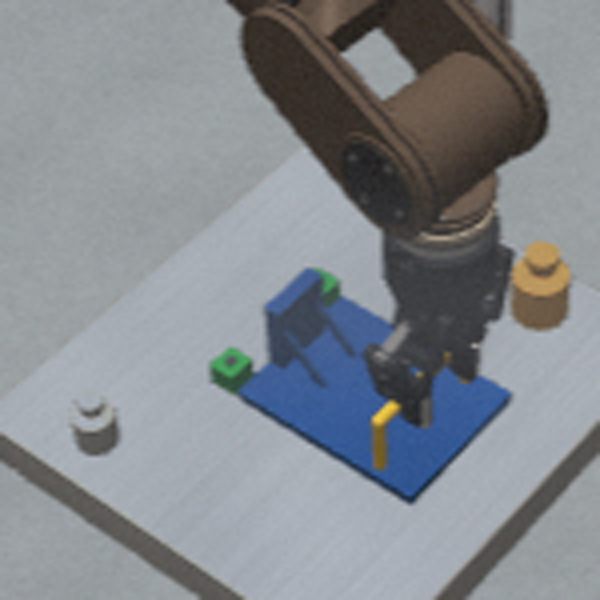

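View pics/wrist13.png

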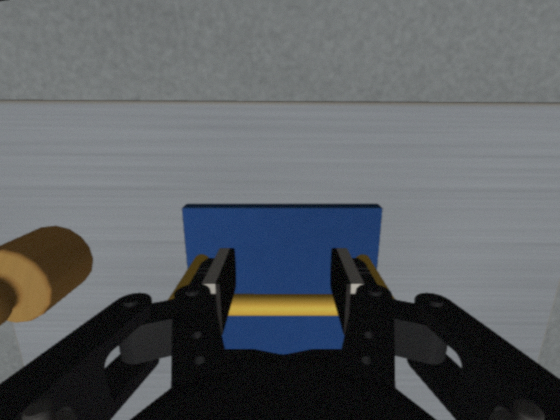

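Run:
```python
from plant import *
from h import *
s=get_state()
P=[[0,.06,.16],[0,-.06,.16],[-.01,.06,.16],[-.01,-.06,.16],[-.057,0,.125]]
o=[[183,204],[381,204],[183,208],[381,208],[283,304]]
print(fitw(s,o,P,(.013,0,0,1.5)))
o=(np.array([[410,502],[511,398],[378,418]])+.5)/4-.5+[175,130]
for x0 in (.013,.008,.004,0): print(x0,(proj('scene',bw((x0,-.0015,0,np.pi/2),[[0,-.06,.16],[0,.06,.16],[-.062,-.05,.125]]))-o).round(1).tolist())
```

```text
(array([ 4.09917365e-03, -1.64101315e-03,  2.70616967e-04,  1.57771781e+00]), array([[ 3.3, -0.2],
       [-2.7, -0.5],
       [-1.8,  0. ],
       [ 2.3, -0.3],
       [-0.9,  0.7]]))
0.013 [[2.7, 2.6], [2.7, 2.1], [2.7, 1.3]]
0.008 [[1.3, 1.7], [1.3, 1.3], [1.2, 0.4]]
0.004 [[0.2, 1.0], [0.1, 0.7], [0.1, -0.3]]
0 [[-1.0, 0.3], [-1.0, 0.1], [-1.1, -0.9]]
```

{"op": "arm_command", "data": {"steps": [[[0, 0, 0], [-0.001, 0, 0], 0.1], [[0, 0, 0], [-0.002, 0, 0], 0.1], [[0, 0, 0], [-0.003, 0, 0], 0.1], [[0, 0, 0], [-0.004, 0, 0], 0.1], [[0, 0, 0], [-0.0045, 0, 0], 0.1], [[0, 0, 0], [-0.0045, 0, 0], 0.1]]}}

```text
time: 19.18
eef_pos: [0.6328, -0.0182, 0.0734]
tcp_rot: [0.999, -0.054, 0.001, -0.001]
contact_force: [4.6, -0.8, -0.9]
opening: 0.551
```

```bash
python3 look.py 14
python3 - <<'E'
import cv2
f=cv2.imread("pics/scene14.png")[240:440,180:400]; cv2.imwrite("pics/sc14.png",cv2.resize(f,None,fx=3,fy=3,interpolation=cv2.INTER_CUBIC))
E
```

```text
t 19.18 tip in stop mm [141.5  -1.4  13.4] ztool [ 0.001  0.002 -1.   ] ytool [-0.001 -1.    -0.002] F [ 4.68 -0.33 -0.87] open 0.551 q [-0.19  0.32  1.78  0.    1.04  1.49]
```

View pics/sc14.png

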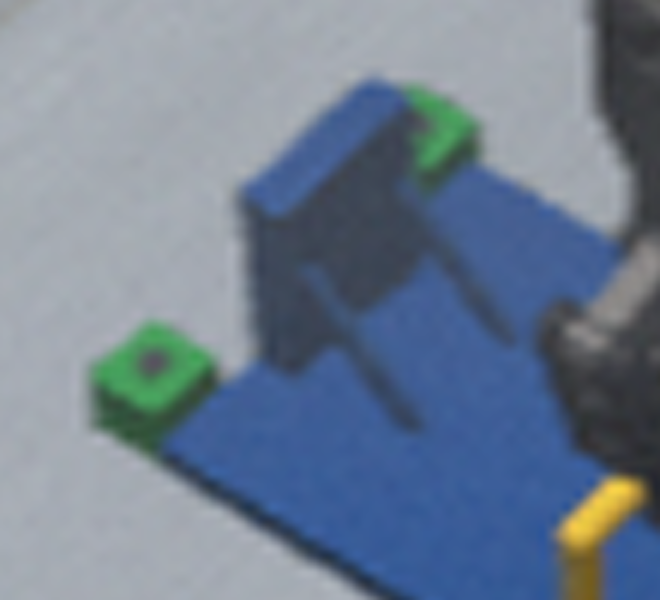

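View pics/wrist14.png

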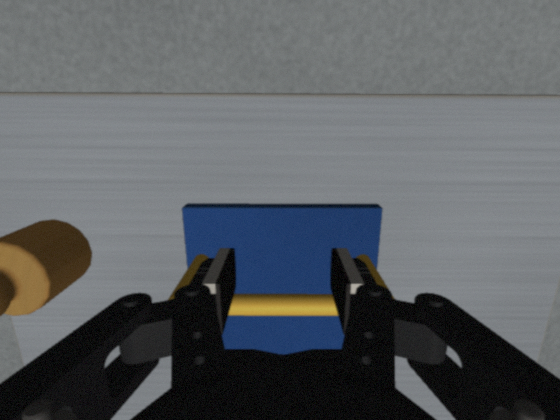

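{"op": "arm_command", "data": {"steps": [[[0, 0, 0], [-0.0005, 0, 0], 0.1], [[0, 0, 0], [-0.001, 0, 0], 0.1], [[0, 0, 0], [-0.0015, 0, 0], 0.1], [[0, 0, 0], [-0.0015, 0, 0], 0.1]]}}

```text
time: 19.77
eef_pos: [0.6325, -0.0184, 0.0741]
tcp_rot: [0.999, -0.054, 0.002, -0.001]
contact_force: [6.5, -1.3, -0.7]
opening: 0.548
```

```bash
python3 look.py 15
python3 - <<'E'
import cv2
a=cv2.imread("pics/wrist14.png");b=cv2.imread("pics/wrist15.png")
cv2.imwrite("pics/w1415.png",cv2.vconcat([cv2.resize(i[190:330,160:410],None,fx=2.1,fy=2.1,interpolation=cv2.INTER_CUBIC) for i in(a,b)]))
E
```

```text
t 19.77 tip in stop mm [141.1  -1.6  14.1] ztool [ 0.004  0.002 -1.   ] ytool [-0.001 -1.    -0.002] F [ 6.64 -0.57 -0.66] open 0.548 q [-0.19  0.32  1.78  0.    1.04  1.49]
```

View pics/w1415.png

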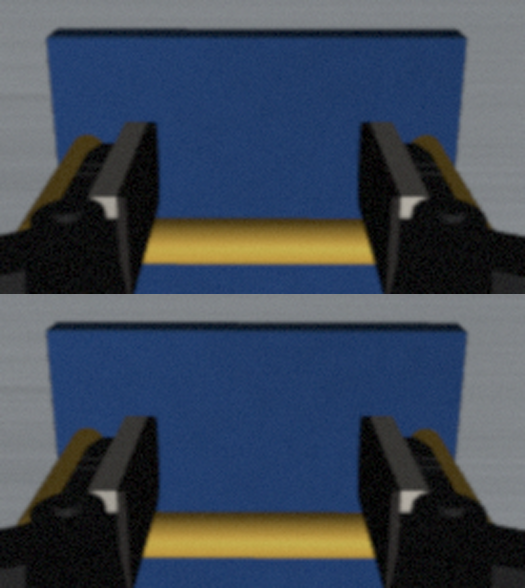

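View pics/scene15.png

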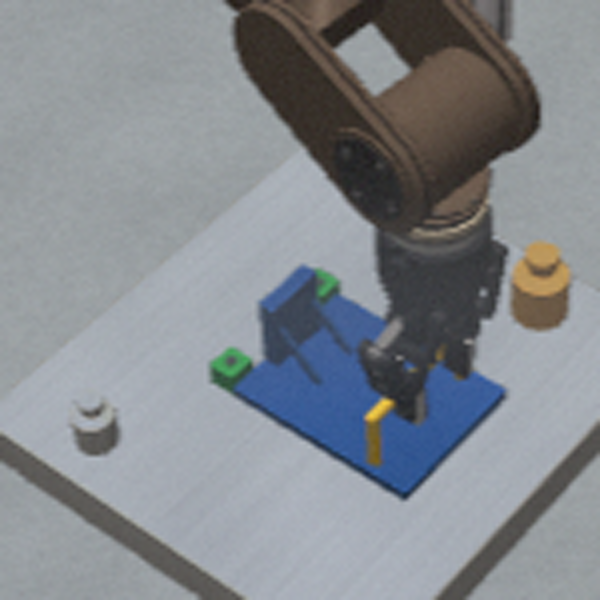

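The fingers met firm resistance (6.6 N) and moved only 0.4 mm, so the bracket is seated on the stops. Releasing forward, then straight up.

{"op": "arm_command", "data": {"steps": [[[0, 0, 0], [0.001, 0, 0], 0.1], [[0, 0, 0], [0.004, 0, 0], 0.1], [[0, 0, 0], [0.01, 0, 0], 0.1], [[0, 0, 0], [0.018, 0, 0], 0.1], [[0, 0, 0], [0.02, 0, -0.005], 0.1], [[0, 0, 0], [0.02, 0, -0.03], 0.1], [[0, 0, 0], [0.02, 0, -0.08], 0.1], [[0, 0, 0], [0.02, 0, -0.13], 0.1], [[0, 0, 0], [0.0, 0.05, -0.18], 0.1], [[0, 0, 0], [0.0, 0.1, -0.22], 0.1], [[0, 0, 0], [0.0, 0.15, -0.25], 0.1], [[0, 0, 0], [0.0, 0.15, -0.25], 0.1]]}}

```text
time: 21.38
eef_pos: [0.6156, -0.1714, 0.3283]
tcp_rot: [0.998, -0.056, 0.005, 0.001]
contact_force: [-0.8, 0.4, -0.4]
opening: 0.547
```

```bash
python3 look.py 16
python3 - <<'E'
from plant import *
from h import *
f=read_camera('top')['frame'][:,:,::-1][175:305,205:345]; cv2.imwrite('pics/top16.png',cv2.resize(f,None,fx=4.5,fy=4.5,interpolation=cv2.INTER_CUBIC))
E
```

```text
t 21.38 tip in stop mm [ 140.8 -155.5  268.3] ztool [ 0.011 -0.001 -1.   ] ytool [-0.005 -1.     0.001] F [-0.8   0.35 -0.44] open 0.547 q [-0.43  0.13  1.52  0.    1.47  1.25]
```

View pics/wrist16.png

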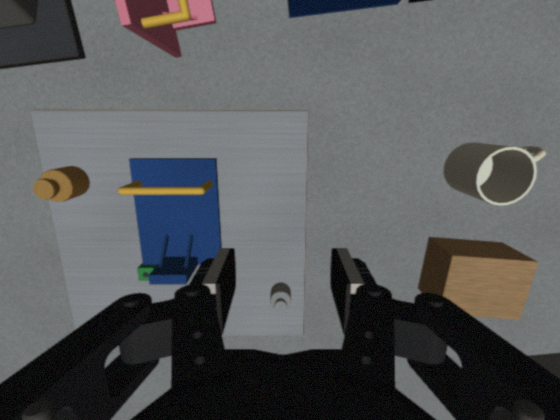

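View pics/scene16.png

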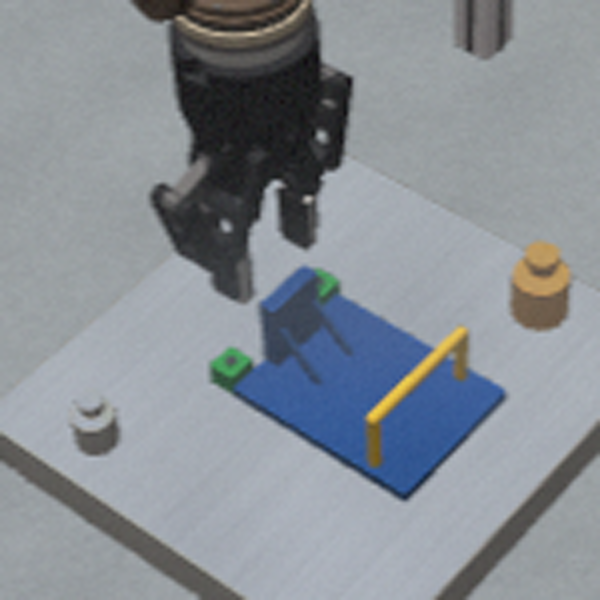

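View pics/top16.png

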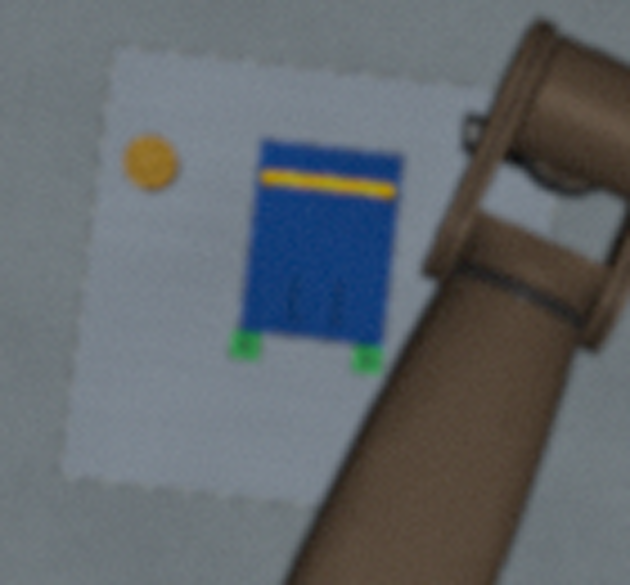

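Run:
```python
from plant import *
from h import *
P=[[0,-.06,.16],[0,.06,.16],[-.057,-.05,.125],[-.057,.05,.125]]
o=(np.array([[405,497],[506,393],[373,418],[462,335]])+.5)/4-.5+[175,130]
t=tc([[262,140],[403,155],[244,333],[383,343]]);PT=[[-.01,.06,.16],[-.01,-.06,.16],[-.01,.06,0],[-.01,-.06,0]]
r=least_squares(lambda b:np.r_[(proj('scene',bw((b[0],b[1],b[2],np.pi/2),P))-o).ravel(),(proj('top',bw((b[0],b[1],b[2],np.pi/2),PT))-t).ravel()],[0,0,0]);print(r.x,r.fun.round(1))
print(sign_off())
```

```text
[-0.00136763 -0.00122723  0.00885238] [ 0.4  1.   0.1  0.6  0.3 -0.2 -0.4 -1.2 -0.3 -0.2  0.5 -0.2 -0.9 -0.1
  0.7  1. ]
the job is handed in; nothing more can be done
None
```

I lowered the bracket onto its front face and drew it back against both green stop blocks. Then I let go and handed the job in at about 21.5 s of the 50 s.

- **Lowering:** I tipped it with the fingers inside the yellow handle and held it back by the bar all the way down. Contact forces read between moves stayed at about 2–3 N. I could not measure its turning speed directly; the planned pace was about 0.3 rad/s.
- **Seating:** I pulled on the bar until the stops resisted. The highest force read was about 6.6 N.
- **Final position:** A fit to the scene and top pictures put the bottom edge 1.4 mm behind the stop faces by calculation. It was 1.2 mm off the middle sideways and square within 0.01 rad. The calibration is only good to about 2 mm, so the bracket is in contact with the stops as far as I can tell. The fit assumed the bracket lies flat. The pictures show that, with its edge against both blocks, the fingers clear and both weights where they were.

**What disagreed:** The fingertips, when partly open, ended about 35 mm short of the TCP, so my first pull passed above the bar without touching it. It also means the fingers overlapped the bar less during lowering than I had planned, though it held. I lowered the hand and the second pull worked.

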